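Shutter check and cover fitting on slot-diffuser boxes

TASK

Finish the row of slot-diffuser boxes on the fixture: first push every shutter fully shut, so that all are shut together, then draw each one open as far as it will go. Press a perforated cover down flush and level into each box whose shutter runs fully open; leave the shutter of any box that binds part-way where it stopped and that box uncovered for repair. Spare covers stay on the bench, and the other things there are not to be disturbed.

Things in the scene. Friction and masses are not known exactly. Their poses are not given: they have to be found in the camera images.
- fixture: Two parallel aluminium profiles 400 mm long lying along the fixture's y, 20 mm high, fixed on the bench, with 34 mm high end stops and small black nest blocks (1 mm play); carries the row of boxes, four places 92 mm apart along its y. Origin: middle, at bench height.
- box_a: White sheet-steel slot-diffuser box, open on top, 1.6 kg, held in a nest of the fixture. Boxes all look alike; any may be absent, its place on the rails then empty. Outside 176 x 74 mm plus a 10 mm boss on each end, 62 mm tall; opening 166 x 64 mm, walls 5 mm. Origin: centre of the underside, 20 mm above the bench. x: along its length, the way its shutter opens; z up.
- seat_a (a point): Centre of box_a's cover seat, 48 mm above its origin; so in every box. A 6 mm ledge along each long wall carries the cover; its top is then flush with the rim, 14 mm higher. In each end wall a steel leaf spring slopes 5 mm into the opening: a cover laid in the mouth rests on them about 6 mm proud (one end may dip) and must be pressed past them, 5 to 10 N over each end.
- shutter_a (a joint): Slide of box_a's shutter along the box's x, m: 0 is shut; a sound shutter runs to 0.060, fully open. A faulty one binds: it comes up hard at least 15 mm short of that. Any box may be faulty, none or several; only trying tells. It slides with about 1.5 N (more when fast) and stays where left; 8 to 15 N shows a stop.
- tab_a (a point): Top centre of the upright dark steel tab on the sliding shutter inside box_a. The tab is 10 mm thick (box x), 30 mm wide (y) and rises from the shutter's face, 9 mm above the box's origin, to 44 mm. In the box's frame it is at x = -30 mm + the joint value, y = 0. A fitted cover hides it.
- box_b: Another box, the same as box_a in all that can be seen and measured.
- shutter_b (a joint): The same for box_b.
- tab_b (a point): The same for box_b.
- box_c: Another box, the same as box_a in all that can be seen and measured.
- shutter_c (a joint): The same for box_c.
- tab_c (a point): The same for box_c.
- box_d: Another box, the same as box_a in all that can be seen and measured.
- shutter_d (a joint): The same for box_d.
- tab_d (a point): The same for box_d.
- box_e: Another box, the same as box_a in all that can be seen and measured.
- shutter_e (a joint): The same for box_e.
- tab_e (a point): The same for box_e.
- cover_1: White perforated cover, a folded sheet-steel plate 160 mm long (its x) x 60 mm wide (y) x 14 mm thick, flat, 0.11 kg, the same either way round and fitting every box with 3 mm of play at each end and 2 mm at each side. At the start it lies flat on the bench. Origin: centre of the underside. All three covers are alike.
- cover_2: Another cover, like cover_1.
- cover_3: Another cover, like cover_1.
- cleaner_bottle: Bystander: white spray-cleaner bottle, 68 mm across, 160 mm tall; origin under its centre.
- screw_jar: Bystander: glass jar with steel cap, 76 mm across, 90 mm tall; origin under its centre.
- screwdriver: Bystander: black-handled screwdriver lying on the bench beyond the fixture. (Near it stands a fixed dark blue stock bin, 200 x 300 mm, 90 mm high, its near side about 0.73 m from the robot.)

How it is judged:
On the way, in this order (a step that is already met when the one before it is completed fails the run):
1. every shutter is pushed shut, all at the same time (within 4 mm) (value of joint each of shutter_a, shutter_b, shutter_c, shutter_d, shutter_e below 0.004 m), for 0.2 s.
2. every shutter is drawn open as far as it goes (sound ones past 56 mm of 60, a binding one to within 6 mm of its stop) (value of joint each of shutter_a, shutter_b, shutter_c above 0.056 m and value of joint shutter_d above 0.034 m and value of joint shutter_e above 0.022 m), for 0.2 s.
At the end, for the whole second after the job is handed in: Every sound shutter is open past 56 mm of its 60 and its box has a cover seated level on the ledges (within 2.5 mm of flush, 0.02 rad of level, 6 mm of centred); every binding shutter is within 6 mm of its stop and its box has no cover; spare covers lie on the bench; all at rest (all of step 2 and ((z of cover_1 in the frame of box_a between 0.045 and 0.0505 m and horizontal distance between cover_1 and box_a below 0.006 m and angle between the z axis of cover_1 and the z axis of box_a, either way round below 0.02 rad and angle between the x axis of cover_1 and the x axis of box_a, either way round below 0.1 rad) or (z of cover_2 in the frame of box_a between 0.045 and 0.0505 m and horizontal distance between cover_2 and box_a below 0.006 m and angle between the z axis of cover_2 and the z axis of box_a, either way round below 0.02 rad and angle between the x axis of cover_2 and the x axis of box_a, either way round below 0.1 rad) or (z of cover_3 in the frame of box_a between 0.045 and 0.0505 m and horizontal distance between cover_3 and box_a below 0.006 m and angle between the z axis of cover_3 and the z axis of box_a, either way round below 0.02 rad and angle between the x axis of cover_3 and the x axis of box_a, either way round below 0.1 rad)) and ((z of cover_1 in the frame of box_b between 0.045 and 0.0505 m and horizontal distance between cover_1 and box_b below 0.006 m and angle between the z axis of cover_1 and the z axis of box_b, either way round below 0.02 rad and angle between the x axis of cover_1 and the x axis of box_b, either way round below 0.1 rad) or (z of cover_2 in the frame of box_b between 0.045 and 0.0505 m and horizontal distance between cover_2 and box_b below 0.006 m and angle between the z axis of cover_2 and the z axis of box_b, either way round below 0.02 rad and angle between the x axis of cover_2 and the x axis of box_b, either way round below 0.1 rad) or (z of cover_3 in the frame of box_b between 0.045 and 0.0505 m and horizontal distance between cover_3 and box_b below 0.006 m and angle between the z axis of cover_3 and the z axis of box_b, either way round below 0.02 rad and angle between the x axis of cover_3 and the x axis of box_b, either way round below 0.1 rad)) and ((z of cover_1 in the frame of box_c between 0.045 and 0.0505 m and horizontal distance between cover_1 and box_c below 0.006 m and angle between the z axis of cover_1 and the z axis of box_c, either way round below 0.02 rad and angle between the x axis of cover_1 and the x axis of box_c, either way round below 0.1 rad) or (z of cover_2 in the frame of box_c between 0.045 and 0.0505 m and horizontal distance between cover_2 and box_c below 0.006 m and angle between the z axis of cover_2 and the z axis of box_c, either way round below 0.02 rad and angle between the x axis of cover_2 and the x axis of box_c, either way round below 0.1 rad) or (z of cover_3 in the frame of box_c between 0.045 and 0.0505 m and horizontal distance between cover_3 and box_c below 0.006 m and angle between the z axis of cover_3 and the z axis of box_c, either way round below 0.02 rad and angle between the x axis of cover_3 and the x axis of box_c, either way round below 0.1 rad)) and ((z of cover_1 in the frame of box_a between 0.045 and 0.0505 m and horizontal distance between cover_1 and box_a below 0.006 m and angle between the z axis of cover_1 and the z axis of box_a, either way round below 0.02 rad and angle between the x axis of cover_1 and the x axis of box_a, either way round below 0.1 rad) or (z of cover_1 in the frame of box_b between 0.045 and 0.0505 m and horizontal distance between cover_1 and box_b below 0.006 m and angle between the z axis of cover_1 and the z axis of box_b, either way round below 0.02 rad and angle between the x axis of cover_1 and the x axis of box_b, either way round below 0.1 rad) or (z of cover_1 in the frame of box_c between 0.045 and 0.0505 m and horizontal distance between cover_1 and box_c below 0.006 m and angle between the z axis of cover_1 and the z axis of box_c, either way round below 0.02 rad and angle between the x axis of cover_1 and the x axis of box_c, either way round below 0.1 rad) or height (world z) of cover_1 below 0.035 m) and ((z of cover_2 in the frame of box_a between 0.045 and 0.0505 m and horizontal distance between cover_2 and box_a below 0.006 m and angle between the z axis of cover_2 and the z axis of box_a, either way round below 0.02 rad and angle between the x axis of cover_2 and the x axis of box_a, either way round below 0.1 rad) or (z of cover_2 in the frame of box_b between 0.045 and 0.0505 m and horizontal distance between cover_2 and box_b below 0.006 m and angle between the z axis of cover_2 and the z axis of box_b, either way round below 0.02 rad and angle between the x axis of cover_2 and the x axis of box_b, either way round below 0.1 rad) or (z of cover_2 in the frame of box_c between 0.045 and 0.0505 m and horizontal distance between cover_2 and box_c below 0.006 m and angle between the z axis of cover_2 and the z axis of box_c, either way round below 0.02 rad and angle between the x axis of cover_2 and the x axis of box_c, either way round below 0.1 rad) or height (world z) of cover_2 below 0.035 m) and ((z of cover_3 in the frame of box_a between 0.045 and 0.0505 m and horizontal distance between cover_3 and box_a below 0.006 m and angle between the z axis of cover_3 and the z axis of box_a, either way round below 0.02 rad and angle between the x axis of cover_3 and the x axis of box_a, either way round below 0.1 rad) or (z of cover_3 in the frame of box_b between 0.045 and 0.0505 m and horizontal distance between cover_3 and box_b below 0.006 m and angle between the z axis of cover_3 and the z axis of box_b, either way round below 0.02 rad and angle between the x axis of cover_3 and the x axis of box_b, either way round below 0.1 rad) or (z of cover_3 in the frame of box_c between 0.045 and 0.0505 m and horizontal distance between cover_3 and box_c below 0.006 m and angle between the z axis of cover_3 and the z axis of box_c, either way round below 0.02 rad and angle between the x axis of cover_3 and the x axis of box_c, either way round below 0.1 rad) or height (world z) of cover_3 below 0.035 m) and linear speed of each of cover_1, cover_2, cover_3 below 0.02 m/s); the robot touches nothing.
It fails at once if the cleaner bottle is disturbed (moved more than 3 cm) (distance of cleaner_bottle from where it was at the start of the episode above 0.03 m).
It fails at once if the screw jar is disturbed (moved more than 3 cm) (distance of screw_jar from where it was at the start of the episode above 0.03 m).
It fails at once if the screwdriver is disturbed (moved more than 3 cm) (distance of screwdriver from where it was at the start of the episode above 0.03 m).
Of box_c, box_e only 1 to 1 are there at a start; the rules pass over those that are not, and their reading is None.
Of box_b, box_d only 1 to 2 are there at a start; the rules pass over those that are not, and their reading is None.
At some moment in a run one of cover_1, cover_2, cover_3 may be knocked a few centimetres aside while the robot is not near it.
Once in a run the grip may slacken for a moment while it holds something.
It also fails if it takes over 210 s, if anything falls off the work surface, if the arm or the gripper's body presses on something with over 40 N, if the wrist force passes 120 N, or if a joint passes its speed limit or range.

ROBOT

A 6-joint arm with a two-finger parallel gripper is mounted at the origin on the work surface. World frame = base frame: x ahead of the robot, y to its left, z up, the work surface at z = 0. Lengths are in m, angles in rad, forces in N, time in s.
With the tool pointing down it reaches from about 0.25 to 0.775 m from the base axis. Payload 4 kg.
Tool frame: the origin (TCP) lies midway between the tips of the shut fingers; the grasp point (between the pads) lies 19 mm behind it (robot.tcp_to_grasp is the distance from the TCP to the grasp point, in m); z points along the fingers, y is the line along which they close (so a half turn about z gives the same grasp; the last joint's range is limited). The gripper opens to 94 mm and grips with 3 to 60 N. Pads are 16 mm wide; open, the fingers measure 119 mm over their backs; the gripper's body (75 mm by 177 mm) begins 78 mm behind the grasp point.
Start: joints at [-1.347, 0.087, 1.371, -0, 1.684, -0.103], TCP at [0.177, -0.521, 0.173] pointing down, gripper open.
Joint ranges: [-3.1, 3.1], [-0.76, 2.03], [0.27, 2.55], [-1.08, 4.22], [0.17, 2.65], [-2.57, 2.57]. Speed limits (rad/s): [2.79, 2.79, 3.14, 3.14, 3.14, 3.14].

INTERFACE

Orientations are given as [roll, pitch, yaw] about the fixed x, y, z axes, in that order (R = Rz(yaw) Ry(pitch) Rx(roll)).
In Python, from bench import robot, viewer gives the robot as it stands. The module is installed in compiled form; this text tells all that it offers.
- The arm moves only by the shell command python3 -m handwheel 'ROWS' [OPENING]. ROWS is JSON, a list of rows, each a list of 6 numbers: the shift along the tool's x, y, z in units of 0.2 m (1.0 is 0.2 m), then the turn, a rotation vector about the tool's x, y, z in units of 30 degrees (1.0 is 30 degrees). In form: [[x, y, z, wx, wy, wz], ...]. A call has 1 to 10 rows; each row is the pose to reach, as a shift and turn from the pose commanded when the call began, along the tool's axes at that moment; what a row does not reach only later rows make up. A row lasts 1/12 s, in which the tool goes at most 41.7 mm and 7.16 degrees, less where a joint would pass 70% of its speed; a pose out of reach is approached as far as the arm can. A call with a number of a shift or a turn outside -1 to 1 is refused whole. A call with a gripper value outside its range is refused whole. OPENING is the gripper's target within -1 to 1 (shut at 1, half-way at 0, fully open at -1), set as the call begins (- or left out, the last holds). The fingers move at their own pace and stop on an object; the grip force is fixed at half the most. Time passes only in rows, so rows that repeat a pose let the fingers close. It gives the time, the measured TCP pose, the force, the opening and the grip force at its end, in the units of the state.
- robot.get_obs(): the state, without advancing time (a new reading comes with each control period).
- viewer.snapshot(name): name is "side" or "top"; returns the picture (480x640x3 uint8, red, green, blue); there is no depth.
- viewer.calibration(name): a dict with "fx", "fy", "cx", "cy" (pixels), "R" (3x3) and "t" (3): a world point X has camera coordinates R X + t. Camera axes: x right, y down, z forward; pixel columns grow to the right and rows downward; lengths in m; the calibration is good to about 2 mm. A picture is of the moment at which its call begins. calibration takes no time and is no camera call.
- robot.close_job(): hands the job in; it is judged then, once.
The state is a dict: "time": time; "joint_positions": joint angles; "qvel": joint speeds; "joint_torque": joint torques, N m; "tool_pos": TCP position; "ee_rot": TCP orientation; "wrist_force": force on the tool from outside, world axes, zero at the start; "wrist_torque": the same for the moment, N m; "width": finger opening in m; "finger_force": force on a finger pad.
Only numpy, scipy, OpenCV 4.12 (cv2) and the standard library are available. Lean on these libraries where they do the work, as an engineer would, in place of code of your own. Each camera call takes 0.05 s, during which the arm holds its last target. There are 200 camera calls.

## Working session

There is one attempt and no reset: what is moved stays moved. The work goes in short steps, Python scripts to look and compute and a shell command to move; the robot and the scene stay as the last step left them, time stands still between calls to the robot, and variables do not carry over. Pictures are saved under pics/ and viewed, at most 14 in all, crops included, and the job is handed in when it is done.

```bash
mkdir -p pics
python3 - <<'E'
from bench import robot, viewer
import cv2, numpy as np
for n in("top","side"):
    im=viewer.snapshot(n); cv2.imwrite(f"pics/{n}0.png",im[:,:,::-1]); c=viewer.calibration(n); print(n,c)
o=robot.get_obs(); print(o)
E
```

```text
top {'fx': 435.41133189724746, 'fy': 435.41133189724746, 'cx': 320.0940080401903, 'cy': 239.0691966546396, 'R': array([[ 0.02634858, -0.99950535, -0.01717025],
       [-0.99668365, -0.02494359, -0.0774565 ],
       [ 0.0769899 ,  0.01915417, -0.99684787]]), 't': array([-0.01398248,  0.61045048,  1.15955577])}
side {'fx': 475.1038743923183, 'fy': 475.1038743923183, 'cx': 317.8122861846445, 'cy': 242.1118135673759, 'R': array([[ 0.95179434, -0.30671988, -0.00323341],
       [-0.17340368, -0.52934065, -0.83049963],
       [ 0.25301917,  0.79102553, -0.55700979]]), 't': array([-0.588907  ,  0.15733232,  0.82152418])}
{'time': 0.1, 'joint_positions': array([-1.34709818e+00,  8.78553649e-02,  1.37209885e+00, -1.84870265e-05,
        1.68360718e+00, -1.03136193e-01]), 'qvel': array([ 0.00040687, -0.00139227, -0.00293551,  0.00111812, -0.00010509,
       -0.00033893]), 'joint_torque': array([ 1.78407183e-03, -3.41253519e+01, -3.03301620e+01,  7.20709981e-02,
        3.04783147e-02, -1.00147986e-04]), 'tool_pos': array([ 0.17642004, -0.52034275,  0.17213752]), 'ee_rot': array([-3.13963248e+00, -1.84412470e-04,  3.26832094e-01]), 'wrist_force': array([-0.45933241, -0.19966633,  0.76923057]), 'wrist_torque': array([ 0.02106789, -0.0263061 , -0.0063367 ]), 'finger_force': 0.0, 'width': 0.09426316823909933}
```

View pics/top0.png

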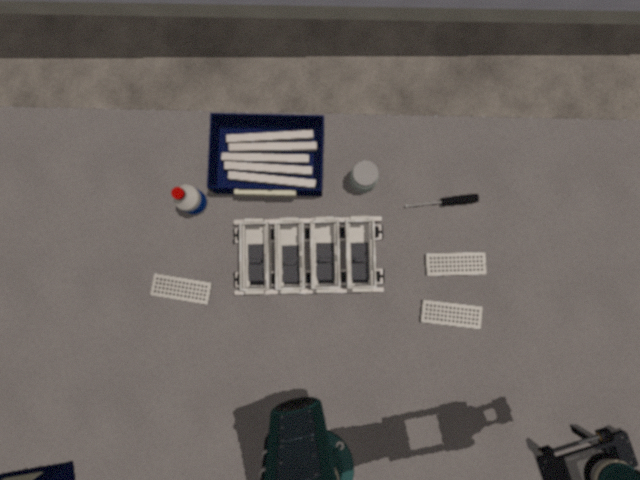

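View pics/side0.png

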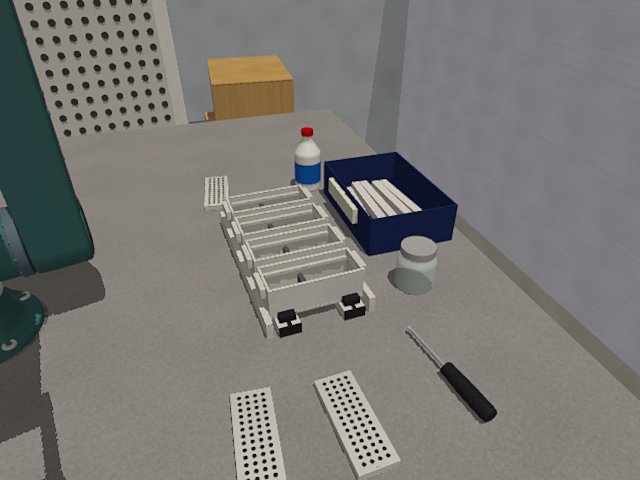

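```bash
cat > h.py <<'E'
from bench import robot, viewer
import cv2, numpy as np
def snap(n): return viewer.snapshot(n)[:,:,::-1].copy()
def ray(n,px,z):
    c=viewer.calibration(n);R=c["R"];C=-R.T@c["t"]
    px=np.atleast_2d(px).astype(float)
    d=np.c_[(px[:,0]-c["cx"])/c["fx"],(px[:,1]-c["cy"])/c["fy"],np.ones(len(px))]@R
    return C+d*((z-C[2])/d[:,2])[:,None]
def proj(n,X):
    c=viewer.calibration(n);p=np.atleast_2d(X)@c["R"].T+c["t"]
    return np.c_[p[:,0]/p[:,2]*c["fx"]+c["cx"],p[:,1]/p[:,2]*c["fy"]+c["cy"]]
def covers(z=0.014,n="top",im=None):
    im=snap(n) if im is None else im
    g=im.min(2); m=((g>150)*255).astype(np.uint8)
    m=cv2.morphologyEx(m,cv2.MORPH_CLOSE,np.ones((5,5)))
    out=[]
    for c in cv2.findContours(m,cv2.RETR_EXTERNAL,cv2.CHAIN_APPROX_NONE)[0]:
        if cv2.contourArea(c)<400: continue
        P=ray(n,c[:,0],z)[:,:2].astype(np.float32)
        (x,y),(w,h),a=cv2.minAreaRect(P); a+= 0 if w>h else 90
        out.append((round(float(x),4),round(float(y),4),round(float(max(w,h)),3),round(float(min(w,h)),3),round((a+90)%180-90,2)))
    return out
E
python3 - <<'E'
from h import *
im=cv2.imread("pics/top0.png")
for c in covers(im=im): print(c)
a=cv2.resize(im[205:305,225:395],None,fx=4.6,fy=4.6,interpolation=cv2.INTER_CUBIC)
cv2.imwrite("pics/ct.png",a)
s=cv2.imread("pics/side0.png")
cv2.imwrite("pics/cs.png",cv2.resize(s[175:340,205:390],None,fx=3.6,fy=3.6,interpolation=cv2.INTER_CUBIC))
E
```

```text
(0.4184, -0.3566, 0.156, 0.057, 84.13)
(0.4668, 0.3789, 0.153, 0.055, 81.95)
(0.5542, -0.3685, 0.157, 0.057, -88.49)
(0.5673, 0.0331, 0.403, 0.207, -87.24)
(0.8369, 0.1524, 0.259, 0.153, -89.96)
```

View pics/ct.png

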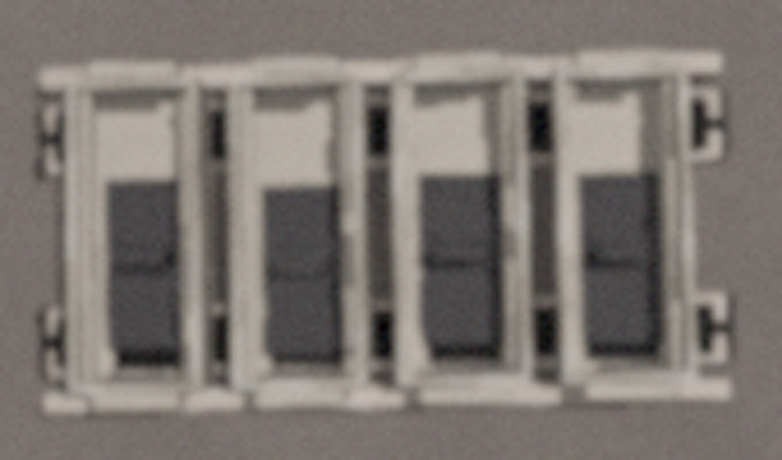

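View pics/cs.png

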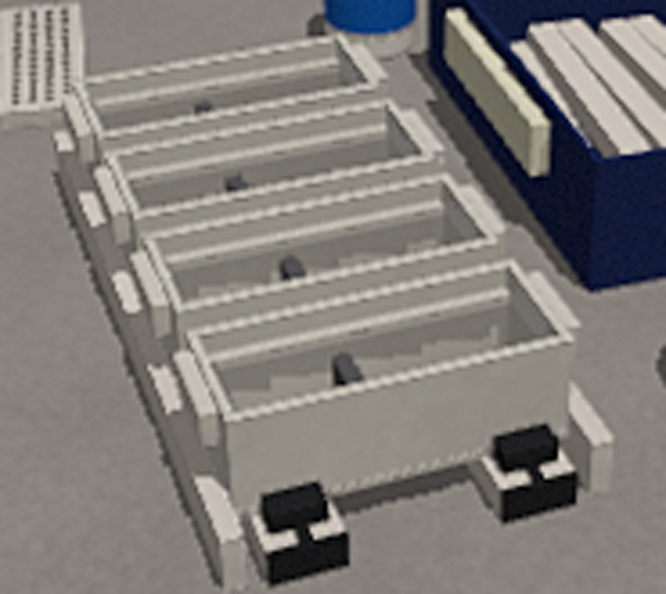

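Run:
```python
from h import *
np.set_printoptions(precision=4,suppress=True)
S=lambda p: np.array(p)/3.6+[205,175]
T=lambda p: np.array(p)/4.6+[225,205]
print("side rim4",ray("side",S([(188,333),(230,417),(575,340),(512,262)]),.082)[:,:2])
print("side tabs",ray("side",S([(204,105),(236,180),(290,262),(343,357)]),.064)[:,:2])
print("top tabs",ray("top",T([(140,266),(300,275),(460,262),(615,262)]),.064)[:,:2])
print("top rims corners",ray("top",T([(65,78),(70,390),(188,78),(200,388),(232,78),(235,390),(350,75),(368,390),(395,70),(398,388),(515,68),(530,385),(558,65),(562,385),(682,65),(692,385)]),.082)[:,:2])
im=cv2.imread("pics/top0.png")
# horizontal profile of brightness across row middle, and vertical profile
g=im.mean(2)
print(g[258:262,228:390].mean(0).astype(int))
for x in (253,288,324,359): print(x,g[214:300,x-3:x+4].mean(1).astype(int))
```

```text
side rim4 [[ 0.4826 -0.0743]
 [ 0.4878 -0.1434]
 [ 0.6608 -0.1385]
 [ 0.6555 -0.0662]]
side tabs [[ 0.5444  0.1792]
 [ 0.5432  0.0864]
 [ 0.5517 -0.0047]
 [ 0.5557 -0.0938]]
top tabs [[ 0.5408  0.1686]
 [ 0.5381  0.0773]
 [ 0.5478 -0.0135]
 [ 0.5501 -0.1014]]
top rims corners [[ 0.6454  0.2121]
 [ 0.4704  0.2022]
 [ 0.6471  0.1425]
 [ 0.4735  0.1295]
 [ 0.6477  0.1176]
 [ 0.4729  0.11  ]
 [ 0.651   0.0511]
 [ 0.4749  0.0358]
 [ 0.6545  0.0258]
 [ 0.4765  0.0191]
 [ 0.6573 -0.0418]
 [ 0.4801 -0.0542]
 [ 0.6596 -0.0659]
 [ 0.4806 -0.072 ]
 [ 0.6612 -0.1355]
 [ 0.4825 -0.1441]]
[112 113 113 112 113 111 112 113 107  96 100 138 163 161 154 161 154 148
 153 146 115  82  69  69  68  70  71  69  66  70  69  71  61  51  50  69
 104 131 148 156 141 111  91  78  67  64  94 133 153 157 160 166 161 143
 110  80  73  72  70  70  71  72  70  74  72  74  74  73  65  59  63  86
 109 125 145 143 113  83  67  63  63  76 111 145 161 165 166 147 106  72
  58  62  66  69  67  69  70  68  71  68  70  69  65  54  46  58  88 112
 121 136 154 143 103  68  61  62  65  89 129 161 172 168 149 106  66  48
  51  5
[... 855 characters left out ...]
6 122 140 161 170 168 166 160 137 104  95 105 125 153 169 176 175 174
 175 175 174 175 175 176 176 176 176 171 148 108  79  74  74  73  73  75
  76  75  75  74  75  74  73  70  70  73  72  60  51  62  71  75  75  74
  74  76  73  74  74  75  72  73  74  73  70  61  46  36  56  84 106 115
 136 156 159 161 169 167 148 116 108 111 111 110 112 111]
359 [119 133 157 171 176 177 173 154 117  97 103 121 138 157 171 177 176 176
 174 175 175 176 176 176 176 177 175 163 137  97  75  72  77  75  76  74
  74  74  76  75  74  75  74  73  71  73  71  60  51  62  71  74  75  74
  74  76  74  73  75  75  75  73  73  74  71  59  41  45  71 102 114 123
 143 154 161 172 172 150 113  98 107 111 112 111 112 113]
```

```bash
cat > calc.py <<'E'
import sys; from h import *
from scipy.spatial.transform import Rotation as Ro
o=robot.get_obs(); R=Ro.from_euler("xyz",o["ee_rot"])
print("t %.1f"%o["time"],"pos",o["tool_pos"].round(4),"rpy",o["ee_rot"].round(4),"F",o["wrist_force"].round(1),"w %.4f"%o["width"])
if len(sys.argv)>3:
    T=np.array([float(v) for v in sys.argv[1:4]]); print("shift units",(R.inv().apply(T-o["tool_pos"])/.2).round(3))
if len(sys.argv)>4: print("wz",((o["ee_rot"][2]-float(sys.argv[4]))/np.radians(30)).round(3))
E
python3 -m handwheel '[[1,-0.5,0,0,0,0.54],[1,-0.5,0,0,0,0.54],[1,-0.5,0,0,0,0.54],[1,-0.5,0,0,0,0.54],[1,-0.5,0,0,0,0.54],[1,-0.5,0,0,0,0.54],[1,-0.5,0,0,0,0.54]]' 1
python3 -m handwheel '[[0.67,-0.617,0,0,0,0],[0.67,-0.617,0,0,0,0],[0.67,-0.617,0,0,0,0],[0.67,-0.617,0,0,0,0],[0.67,-0.617,0,0,0,0],[0.67,-0.617,0,0,0,0]]'
python3 -m handwheel '[[0.67,-0.617,0,0,0,0],[0.67,-0.617,0,0,0,0],[0.67,-0.617,0,0,0,0],[0.67,-0.617,0,0,0,0],[0.67,-0.617,0,0,0,0],[0.67,-0.617,0,0,0,0]]'
python3 calc.py 0.59 -0.103 0.042 0.045
```

```text
time: 0.68
tool_pos: [0.3363, -0.3587, 0.1729]
ee_rot: [-3.14, -0.001, 0.05]
wrist_force: [-1.6, -0.1, -0.6]
width: 0.0507
finger_force: 0.0
time: 1.18
tool_pos: [0.4638, -0.2309, 0.1724]
ee_rot: [-3.14, 0.001, 0.048]
wrist_force: [0.1, -0.2, 0.3]
width: 0.0107
finger_force: 0.0
time: 1.68
tool_pos: [0.5917, -0.1028, 0.1718]
ee_rot: [-3.141, 0.002, 0.047]
wrist_force: [-1.5, -0.9, 0.6]
width: 0.0005
finger_force: 0.0
t 1.7 pos [ 0.5917 -0.1028  0.1718] rpy [-3.1412e+00  1.7000e-03  4.6700e-02] F [-1.5 -0.9  0.6] w 0.0005
shift units [-0.008  0.001  0.649]
wz 0.003
```

```bash
python3 -m handwheel '[[0,0,0.645,0,0,0],[0,0,0.645,0,0,0],[0,0,0.645,0,0,0],[0,0,0.645,0,0,0],[0,0,0.645,0,0,0]]'
python3 -m handwheel '[[-0.05,0,0,0,0,0],[-0.1,0,0,0,0,0],[-0.13,0,0,0,0,0],[-0.16,0,0,0,0,0],[-0.17,0,0,0,0,0],[-0.18,0,0,0,0,0],[-0.18,0,0,0,0,0]]'
python3 -m handwheel '[[-0.01,0,0,0,0,0],[-0.02,0,0,0,0,0],[-0.02,0,0,0,0,0]]'
python3 -m handwheel '[[-0.01,0,0,0,0,0],[-0.02,0,0,0,0,0],[-0.02,0,0,0,0,0]]'
python3 calc.py
```

```text
time: 2.1
tool_pos: [0.5868, -0.1051, 0.0407]
ee_rot: [-3.14, 0.009, 0.042]
wrist_force: [0.7, -0.6, -0.4]
width: 0.0002
finger_force: 0.0
time: 2.68
tool_pos: [0.555, -0.1056, 0.0451]
ee_rot: [3.141, -0.001, 0.044]
wrist_force: [-0.1, 0.7, -0.3]
width: 0.0003
finger_force: 0.0
time: 2.93
tool_pos: [0.5505, -0.1053, 0.044]
ee_rot: [-3.142, 0.001, 0.044]
wrist_force: [0.1, -0.6, -0.1]
width: 0.0008
finger_force: 0.0
time: 3.18
tool_pos: [0.5464, -0.1055, 0.044]
ee_rot: [-3.142, 0.001, 0.044]
wrist_force: [0.5, 0.0, 0.0]
width: 0.0004
finger_force: 0.0
t 3.2 pos [ 0.5464 -0.1055  0.044 ] rpy [-3.1416e+00  5.0000e-04  4.4100e-02] F [0.5 0.  0. ] w 0.0004
```

Run:
```python
from h import *
s=snap("side"); cv2.imwrite("pics/s1.png",cv2.resize(s[120:345,205:430],None,fx=2.6,fy=2.6,interpolation=cv2.INTER_CUBIC))
```

```text
(no output)
```

View pics/s1.png

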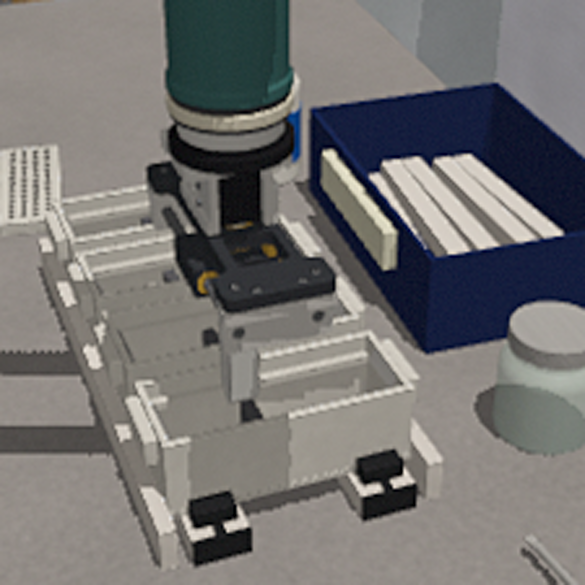

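Run:
```python
from h import *
np.set_printoptions(precision=1,suppress=True)
print((proj("side",[[.5464,-.1055,.044],[.5334,-.1055,.064],[.5334,-.1205,.064],[.5334,-.0905,.064],[.556,-.1055,.064],[.556,-.1055,.064],[.556,-.1205,.064],[.556,-.0905,.064]])-[205,120])*2.6)
s=snap("side"); cv2.imwrite("pics/s2.png",cv2.resize(s[245:320,255:345],None,fx=8,fy=8,interpolation=cv2.INTER_CUBIC))
print((proj("side",[[.5464,-.1055,.044],[.5334,-.1055,.064],[.556,-.1055,.064]])-[255,245])*8)
```

```text
[[240.2 436.2]
 [220.9 417.1]
 [226.8 430.4]
 [215.2 404.2]
 [252.9 410.7]
 [252.9 410.7]
 [259.2 423.8]
 [246.8 397.9]]
[[339.1 342.3]
 [279.8 283.4]
 [378.3 263.7]]
```

View pics/s2.png

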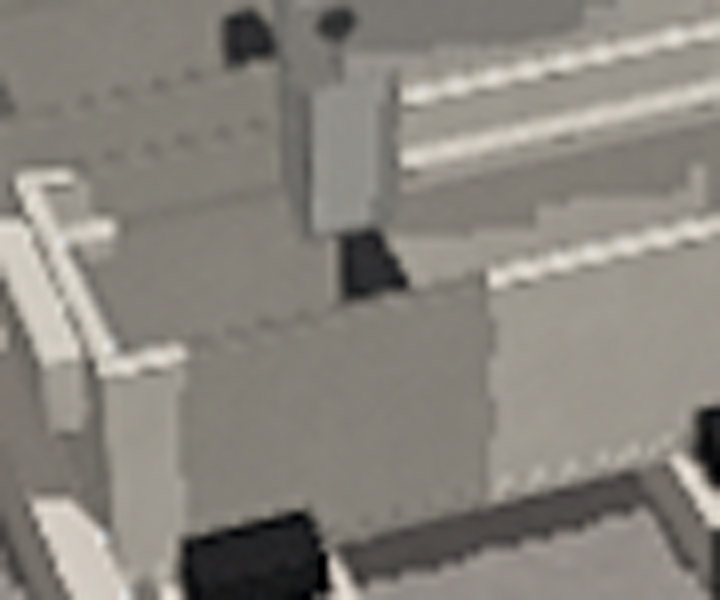

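```bash
python3 -m handwheel '[[0.1,0,0,0,0,0],[0.2,0,0,0,0,0],[0.2,0,0,0,0,0],[0.2,0,0,0,0,0]]'
python3 - <<'E'
from h import *
np.set_printoptions(precision=3,suppress=True)
for n in("side","top"):
    c=viewer.calibration(n); print(n,-c["R"].T@c["t"])
o=robot.get_obs(); p=o["tool_pos"]; print(p,o["joint_positions"])
s=snap("side");t=snap("top");b=cv2.imread("pics/side0.png");u=cv2.imread("pics/top0.png")
print("tcp px",proj("side",p),proj("top",p))
for im,b0,x0,x1,y0,y1 in((s,b,240,390,180,330),):
    d=(cv2.absdiff(im,b0).max(2)>25); ys,xs=np.where(d[y0:y1,x0:x1]); 
    for yy in range(y0,y1,4):
        q=np.where(d[yy,x0:x1])[0]; print(yy,(q.min()+x0,q.max()+x0) if len(q) else None)
a=np.hstack([cv2.resize(s[230:310,260:340],(400,400),interpolation=cv2.INTER_NEAREST),cv2.resize(b[230:310,260:340],(400,400),interpolation=cv2.INTER_NEAREST)])
cv2.imwrite("pics/s3.png",a)
E
```

```text
time: 3.62
tool_pos: [0.5869, -0.1037, 0.0438]
ee_rot: [-3.142, 0.001, 0.045]
wrist_force: [-0.1, -0.1, 0.3]
width: 0.0004
finger_force: 0.0
side [ 0.38  -0.747  0.586]
top [ 0.52  -0.021  1.203]
[ 0.587 -0.104  0.044] [-0.27   0.247  1.446 -0.     1.449  1.256]
tcp px [[318.553 282.872]] [[359.317 248.356]]
180 (np.int64(284), np.int64(339))
184 (np.int64(284), np.int64(334))
188 (np.int64(284), np.int64(335))
192 (np.int64(285), np.int64(329))
196 (np.int64(285), np.int64(336))
200 (np.int64(291), np.int64(335))
204 (np.int64(293), np.int64(336))
208 (np.int64(295), np.int64(339))
212 (np.int64(295), np.int64(344))
216 (np.int64(296), np.int64(355))
220 (np.int64(298), np.int64(358))
224 (np.int64(289), np.int64(357))
228 (np.int64(240), np.int64(360))
232 (np.int64(240), np.int64(358))
236 (np.int64(266), np.int64(357))
240 (np.int64(276), np.int64(357))
244 (np.int64(266), np.int64(333))
248 (np.int64(284), np.int64(325))
252 (np.int64(244), np.int64(326))
256 (np.int64(245), np.int64(315))
260 (np.int64(253), np.int64(325))
264 (np.int64(300), np.int64(315))
268 (np.int64(289), np.int64(317))
272 None
276 (np.int64(246), np.int64(334))
280 (np.int64(240), np.int64(318))
284 (np.int64(240), np.int64(242))
288 (np.int64(240), np.int64(244))
292 None
296 None
300 (np.int64(334), np.int64(334))
304 (np.int64(318), np.int64(325))
308 (np.int64(303), np.int64(309))
312 None
316 (np.int64(309), np.int64(309))
320 None
324 None
328 None
```

View pics/s3.png

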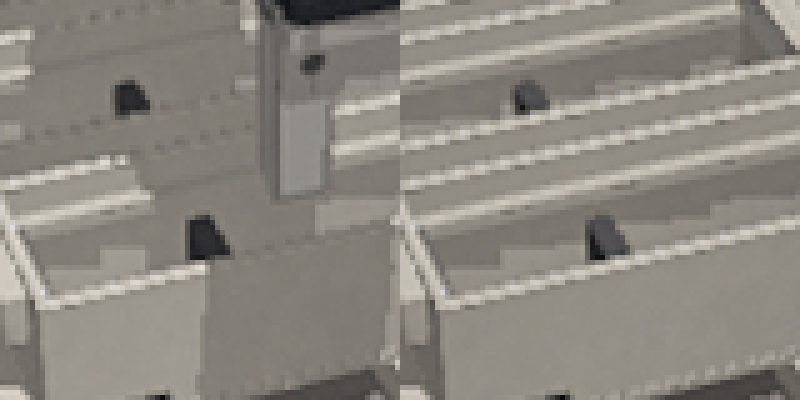

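```bash
python3 -m handwheel '[[0,0,0.02,0,0,0],[0,0,0.04,0,0,0],[0,0,0.06,0,0,0],[0,0,0.06,0,0,0]]'
python3 - <<'E'
from h import *
np.set_printoptions(precision=3,suppress=True)
print(proj("top",[[.1764,-.5203,.172],[.1764,-.5203,.4]]))
s=snap("side");b=cv2.imread("pics/side0.png")
d=(cv2.absdiff(s,b).max(2)>25)
for yy in range(250,296,2): print(yy,np.where(d[yy,305:340])[0]+305)
E
```

```text
time: 4.05
tool_pos: [0.5854, -0.1036, 0.0308]
ee_rot: [-3.141, 0.002, 0.044]
wrist_force: [-0.1, -0.4, -0.6]
width: 0.0002
finger_force: 0.0
[[543.024 429.745]
 [607.075 476.377]]
250 [305 306 311 312 313 314 315 319 320 321 322 323 324 328 329 330 331 332
 333 334 335 336 337 338 339]
252 [311 312 313 314 315 319 320 321 322 323 324 325 326 327 328 329 330 331]
254 [311 312 313 314 315 316 317 318 319 320 321 322]
256 [305 306 307 308 309 310 311 312 313 314]
258 [311 312 313 314]
260 [311 312 313 314 321 322 323 324 325]
262 [310 311 312 313 314 315 316 317 318 319 320]
264 [305 306 307 308 309 310 311 312 313 314 315]
266 [305 311 312 313 314 317 318 319 320 321 322 323]
268 [316 317 318 319 320 321 322]
270 [317 318 319 320 321]
272 [316 317 318 319 320 321 324]
274 [314 315 320 321 322 334 335 336 337]
276 [315 325 326 327 328 329 330 331 332 333 334]
278 [315 316 317 318 319 320 321 322 323 324 325 326]
280 [305 307 308 309 310 311 312 313 314 315 316 317 318]
282 [305 306 307 308 309]
284 []
286 []
288 []
290 []
292 []
294 []
```

```bash
for i in 1; do python3 -m handwheel '[[0,0,0.02,0,0,0],[0,0,0.04,0,0,0],[0,0,0.04,0,0,0]]'; done
python3 -m handwheel '[[0,0,0.02,0,0,0],[0,0,0.04,0,0,0],[0,0,0.04,0,0,0]]'
python3 - <<'E'
from h import *
s=snap("side")
a=cv2.resize(s[220:310,260:350],(700,700)[:2],interpolation=cv2.INTER_NEAREST)[:590]
cv2.imwrite("pics/s4.png",a)
E
```

```text
time: 4.35
tool_pos: [0.5861, -0.1037, 0.0231]
ee_rot: [-3.141, 0.002, 0.044]
wrist_force: [0.4, -0.5, 0.3]
width: 0.0002
finger_force: 0.0
time: 4.6
tool_pos: [0.586, -0.1036, 0.015]
ee_rot: [-3.141, 0.002, 0.044]
wrist_force: [-0.9, -0.1, -0.9]
width: 0.0003
finger_force: 0.0
```

View pics/s4.png

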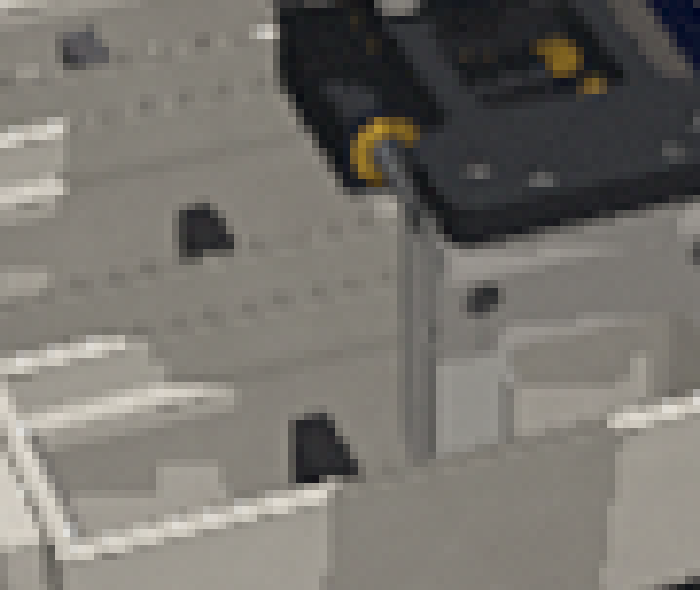

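```bash
python3 -m handwheel '[[-0.03,0,0,0,0,0],[-0.06,0,0,0,0,0],[-0.08,0,0,0,0,0],[-0.1,0,0,0,0,0],[-0.1,0,0,0,0,0]]'
python3 -m handwheel '[[-0.02,0,0,0,0,0],[-0.04,0,0,0,0,0],[-0.06,0,0,0,0,0],[-0.06,0,0,0,0,0]]'
python3 -m handwheel '[[-0.01,0,0,0,0,0],[-0.02,0,0,0,0,0],[-0.02,0,0,0,0,0]]'
python3 calc.py
```

```text
time: 5.07
tool_pos: [0.5661, -0.1048, 0.0165]
ee_rot: [3.141, -0.0, 0.044]
wrist_force: [0.5, 0.0, 0.1]
width: 0.0008
finger_force: 0.0
time: 5.4
tool_pos: [0.5549, -0.1054, 0.0165]
ee_rot: [3.141, -0.001, 0.044]
wrist_force: [1.4, 0.2, -1.2]
width: 0.0004
finger_force: 1.0
time: 5.65
tool_pos: [0.554, -0.1054, 0.0167]
ee_rot: [3.141, -0.007, 0.044]
wrist_force: [9.1, -1.1, -4.0]
width: 0.0001
finger_force: 4.3
t 5.7 pos [ 0.554  -0.1054  0.0167] rpy [ 3.141  -0.0075  0.0441] F [ 9.1 -1.1 -4. ] w 0.0001
```

```bash
python3 -m handwheel '[[0.05,0,0,0,0,0],[0.05,0,0.03,0,0,0],[0.05,0,0.05,0,0,0],[0.05,0,0.05,0,0,0]]'
python3 -m handwheel '[[0,0,0.01,0,0,0],[0,0,0.02,0,0,0],[0,0,0.02,0,0,0]]'
python3 -m handwheel '[[0,0,0.01,0,0,0],[0,0,0.02,0,0,0],[0,0,0.02,0,0,0]]'
python3 calc.py
```

```text
time: 5.98
tool_pos: [0.5589, -0.1046, 0.0041]
ee_rot: [-3.141, 0.005, 0.044]
wrist_force: [0.1, -0.1, -0.2]
width: 0.0004
finger_force: 0.0
time: 6.23
tool_pos: [0.5601, -0.1049, 0.0015]
ee_rot: [-3.141, 0.001, 0.044]
wrist_force: [-1.0, -0.8, 0.4]
width: 0.0005
finger_force: 0.0
time: 6.48
tool_pos: [0.5604, -0.1049, -0.0022]
ee_rot: [-3.142, 0.001, 0.044]
wrist_force: [-0.7, 0.4, -0.9]
width: 0.0006
finger_force: 0.0
t 6.5 pos [ 0.5604 -0.1049 -0.0022] rpy [-3.1415e+00  7.0000e-04  4.4100e-02] F [-0.7  0.4 -0.9] w 0.0006
```

```bash
python3 -m handwheel '[[0,0,0.005,0,0,0],[0,0,0.01,0,0,0],[0,0,0.01,0,0,0]]'
python3 -m handwheel '[[0,0,0.005,0,0,0],[0,0,0.01,0,0,0],[0,0,0.01,0,0,0]]'
python3 calc.py
```

```text
time: 6.73
tool_pos: [0.5611, -0.105, -0.003]
ee_rot: [3.141, -0.001, 0.044]
wrist_force: [-1.1, 0.5, 3.6]
width: 0.0006
finger_force: 1.8
time: 6.98
tool_pos: [0.5626, -0.105, -0.0031]
ee_rot: [3.141, -0.004, 0.044]
wrist_force: [-1.9, 1.5, 9.4]
width: 0.0004
finger_force: 4.6
t 7.0 pos [ 0.5626 -0.105  -0.0031] rpy [ 3.141  -0.0044  0.0441] F [-1.9  1.5  9.4] w 0.0004
```

```bash
python3 -m handwheel '[[0,0,-0.34,0,0,0],[0,0,-0.34,0,0,0],[0,0,-0.34,0,0,0],[0.12,-0.46,-0.34,0,0,0],[0.12,-0.46,-0.34,0,0,0],[0.12,-0.46,-0.34,0,0,0],[0.12,-0.46,-0.34,0,0,0],[0.12,-0.46,-0.08,0,0,0],[0.12,-0.46,-0.08,0,0,0],[0.12,-0.46,-0.08,0,0,0]]'
python3 -m handwheel '[[-0.04,0,0,0,0,0],[-0.08,0,0,0,0,0],[-0.11,0,0,0,0,0],[-0.13,0,0,0,0,0],[-0.15,0,0,0,0,0],[-0.15,0,0,0,0,0]]'
python3 -m handwheel '[[-0.01,0,0,0,0,0],[-0.02,0,0,0,0,0],[-0.03,0,0,0,0,0],[-0.03,0,0,0,0,0]]'
python3 calc.py
```

```text
time: 7.82
tool_pos: [0.576, -0.0127, 0.0049]
ee_rot: [-3.141, 0.011, 0.043]
wrist_force: [0.3, 0.1, -0.8]
width: 0.0008
finger_force: 0.0
time: 8.32
tool_pos: [0.5507, -0.0137, 0.0115]
ee_rot: [3.141, -0.002, 0.044]
wrist_force: [-0.0, 0.0, -1.3]
width: 0.0
finger_force: 0.0
time: 8.65
tool_pos: [0.5495, -0.0135, 0.0115]
ee_rot: [3.141, -0.011, 0.044]
wrist_force: [10.6, 0.5, -3.8]
width: 0.0006
finger_force: 5.0
t 8.7 pos [ 0.5495 -0.0135  0.0115] rpy [ 3.1411 -0.0109  0.0441] F [10.6  0.5 -3.8] w 0.0006
```

```bash
python3 -m handwheel '[[0.03,0,-0.1,0,0,0],[0.03,0,-0.26,0,0,0],[0.03,0,-0.26,0,0,0],[0.15,-0.46,-0.26,0,0,0],[0.15,-0.46,-0.26,0,0,0],[0.15,-0.46,-0.26,0,0,0],[0.15,-0.46,-0.26,0,0,0],[0.15,-0.46,0,0,0,0],[0.15,-0.46,0,0,0,0],[0.15,-0.46,0,0,0,0]]'
python3 -m handwheel '[[-0.04,0,0,0,0,0],[-0.08,0,0,0,0,0],[-0.11,0,0,0,0,0],[-0.13,0,0,0,0,0],[-0.15,0,0,0,0,0],[-0.16,0,0,0,0,0],[-0.16,0,0,0,0,0]]'
python3 calc.py
python3 -m handwheel '[[0.03,0,-0.1,0,0,0],[0.03,0,-0.26,0,0,0],[0.03,0,-0.26,0,0,0],[0.15,-0.46,-0.26,0,0,0],[0.15,-0.46,-0.26,0,0,0],[0.15,-0.46,-0.26,0,0,0],[0.15,-0.46,-0.26,0,0,0],[0.15,-0.46,0,0,0,0],[0.15,-0.46,0,0,0,0],[0.15,-0.46,0,0,0,0]]'
python3 -m handwheel '[[-0.04,0,0,0,0,0],[-0.08,0,0,0,0,0],[-0.11,0,0,0,0,0],[-0.13,0,0,0,0,0],[-0.15,0,0,0,0,0],[-0.16,0,0,0,0,0],[-0.16,0,0,0,0,0]]'
python3 calc.py
```

```text
time: 9.48
tool_pos: [0.5658, 0.0783, 0.0051]
ee_rot: [3.141, 0.011, 0.043]
wrist_force: [-0.1, 0.0, -0.3]
width: 0.0004
finger_force: 0.0
time: 10.07
tool_pos: [0.545, 0.0781, 0.0122]
ee_rot: [3.141, -0.016, 0.044]
wrist_force: [14.4, -0.5, -8.4]
width: 0.0005
finger_force: 6.9
t 10.1 pos [0.545  0.0781 0.0122] rpy [ 3.1412 -0.0159  0.0438] F [14.4 -0.5 -8.4] w 0.0005
time: 10.9
tool_pos: [0.56, 0.1693, 0.0054]
ee_rot: [3.139, 0.011, 0.043]
wrist_force: [-0.8, 0.5, -0.2]
width: 0.0003
finger_force: 0.0
time: 11.48
tool_pos: [0.5404, 0.1701, 0.0123]
ee_rot: [-3.141, -0.019, 0.044]
wrist_force: [17.8, 0.6, -11.6]
width: 0.001
finger_force: 8.6
t 11.5 pos [0.5404 0.1701 0.0123] rpy [-3.1411 -0.019   0.0436] F [ 17.8   0.6 -11.6] w 0.0010
```

```bash
python3 -m handwheel '[[0.04,0,-0.1,0,0,0],[0.04,0,-0.26,0,0,0],[0.04,0,-0.26,0,0,0],[-0.14,0,-0.26,0,0,0],[-0.14,0,-0.26,0,0,0],[-0.14,0,-0.26,0,0,0],[-0.14,0,0,0,0,0],[-0.14,0,0,0,0,0],[-0.14,0,0,0,0,0],[-0.14,0,0,0,0,0]]'
python3 calc.py
python3 -m handwheel '[[0.03,0,0,0,0,0],[0.06,0,0,0,0,0],[0.09,0,0,0,0,0],[0.12,0,0,0,0,0],[0.15,0,0,0,0,0],[0.18,0,0,0,0,0],[0.21,0,0,0,0,0],[0.21,0,0,0,0,0],[0.21,0,0,0,0,0]]'
python3 calc.py
```

```text
time: 12.32
tool_pos: [0.5047, 0.1688, 0.0103]
ee_rot: [3.141, 0.001, 0.044]
wrist_force: [0.8, 0.5, 0.3]
width: 0.0004
finger_force: 0.0
t 12.3 pos [0.5047 0.1688 0.0103] rpy [3.1414e+00 8.0000e-04 4.3900e-02] F [0.8 0.5 0.3] w 0.0004
time: 13.07
tool_pos: [0.5474, 0.1705, 0.01]
ee_rot: [3.141, -0.001, 0.044]
wrist_force: [0.2, -0.5, 0.2]
width: 0.0007
finger_force: 0.0
t 13.1 pos [0.5474 0.1705 0.01  ] rpy [ 3.1412e+00 -7.0000e-04  4.3800e-02] F [ 0.2 -0.5  0.2] w 0.0007
```

```bash
python3 -m handwheel '[[0.02,0,0,0,0,0],[0.04,0,0,0,0,0],[0.06,0,0,0,0,0],[0.06,0,0,0,0,0],[0.06,0,0,0,0,0]]'
python3 calc.py
```

```text
time: 13.48
tool_pos: [0.5592, 0.1712, 0.0101]
ee_rot: [3.141, -0.001, 0.044]
wrist_force: [-0.2, 0.0, -0.1]
width: 0.0002
finger_force: 0.0
t 13.5 pos [0.5592 0.1712 0.0101] rpy [ 3.1415e+00 -9.0000e-04  4.3900e-02] F [-0.2  0.  -0.1] w 0.0002
```

```bash
python3 -m handwheel '[[0.02,0,0,0,0,0],[0.04,0,0,0,0,0],[0.06,0,0,0,0,0],[0.08,0,0,0,0,0],[0.09,0,0,0,0,0],[0.1,0,0,0,0,0],[0.1,0,0,0,0,0]]'
python3 calc.py
```

```text
time: 14.07
tool_pos: [0.5704, 0.1717, 0.0102]
ee_rot: [3.14, 0.018, 0.045]
wrist_force: [-21.9, -2.7, 14.6]
width: 0.0003
finger_force: 10.7
t 14.1 pos [0.5704 0.1717 0.0102] rpy [3.1405 0.0184 0.0448] F [-21.9  -2.7  14.6] w 0.0003
```

```bash
python3 -m handwheel '[[-0.07,0,0,0,0,0],[-0.07,0,-0.26,0,0,0],[-0.07,0,-0.26,0,0,0],[-0.37,0.46,-0.26,0,0,0],[-0.37,0.46,-0.26,0,0,0],[-0.37,0.46,-0.26,0,0,0],[-0.37,0.46,-0.26,0,0,0],[-0.37,0.46,0,0,0,0],[-0.37,0.46,0,0,0,0],[-0.37,0.46,0,0,0,0]]'
python3 -m handwheel '[[0.03,0,0,0,0,0],[0.06,0,0,0,0,0],[0.09,0,0,0,0,0],[0.12,0,0,0,0,0],[0.15,0,0,0,0,0],[0.18,0,0,0,0,0],[0.2,0,0,0,0,0],[0.2,0,0,0,0,0],[0.2,0,0,0,0,0]]'
python3 calc.py
```

```text
time: 14.9
tool_pos: [0.5112, 0.0771, 0.0111]
ee_rot: [-3.141, -0.004, 0.043]
wrist_force: [-1.1, 0.0, -0.2]
width: 0.0006
finger_force: 0.0
time: 15.65
tool_pos: [0.5492, 0.0785, 0.01]
ee_rot: [3.141, -0.001, 0.044]
wrist_force: [-0.3, 0.6, -0.5]
width: 0.0005
finger_force: 0.0
t 15.7 pos [0.5492 0.0785 0.01  ] rpy [ 3.1411e+00 -6.0000e-04  4.4000e-02] F [-0.3  0.6 -0.5] w 0.0005
```

```bash
python3 -m handwheel '[[0.02,0,0,0,0,0],[0.04,0,0,0,0,0],[0.05,0,0,0,0,0],[0.05,0,0,0,0,0],[0.05,0,0,0,0,0]]'
python3 calc.py
```

```text
time: 16.07
tool_pos: [0.559, 0.079, 0.0101]
ee_rot: [3.141, -0.001, 0.044]
wrist_force: [-0.1, -0.4, 0.3]
width: 0.0008
finger_force: 0.1
t 16.1 pos [0.559  0.079  0.0101] rpy [ 3.1414e+00 -6.0000e-04  4.3900e-02] F [-0.1 -0.4  0.3] w 0.0008
```

Joint ≈0.044 with no stop; go on to the end.

```bash
python3 -m handwheel '[[0.02,0,0,0,0,0],[0.04,0,0,0,0,0],[0.06,0,0,0,0,0],[0.08,0,0,0,0,0],[0.1,0,0,0,0,0],[0.11,0,0,0,0,0],[0.11,0,0,0,0,0]]'
python3 -m handwheel '[[-0.07,0,0,0,0,0],[-0.07,0,-0.26,0,0,0],[-0.07,0,-0.26,0,0,0],[-0.36,0.46,-0.26,0,0,0],[-0.36,0.46,-0.26,0,0,0],[-0.36,0.46,-0.26,0,0,0],[-0.36,0.46,-0.26,0,0,0],[-0.36,0.46,0,0,0,0],[-0.36,0.46,0,0,0,0],[-0.36,0.46,0,0,0,0]]'
python3 -m handwheel '[[0.03,0,0,0,0,0],[0.06,0,0,0,0,0],[0.09,0,0,0,0,0],[0.12,0,0,0,0,0],[0.15,0,0,0,0,0],[0.17,0,0,0,0,0],[0.19,0,0,0,0,0],[0.19,0,0,0,0,0],[0.19,0,0,0,0,0]]'
python3 calc.py
```

```text
time: 16.65
tool_pos: [0.5752, 0.0798, 0.0102]
ee_rot: [3.141, 0.013, 0.044]
wrist_force: [-14.7, -0.8, 10.0]
width: 0.0006
finger_force: 7.8
time: 17.48
tool_pos: [0.5136, -0.0148, 0.0093]
ee_rot: [-3.141, -0.0, 0.044]
wrist_force: [-0.5, 0.6, -0.5]
width: 0.0004
finger_force: 0.0
time: 18.23
tool_pos: [0.5515, -0.0136, 0.0103]
ee_rot: [3.141, -0.001, 0.044]
wrist_force: [-0.5, -0.1, -0.1]
width: 0.0003
finger_force: 0.0
t 18.2 pos [ 0.5515 -0.0136  0.0103] rpy [ 3.1409e+00 -1.3000e-03  4.4100e-02] F [-0.5 -0.1 -0.1] w 0.0003
```

```bash
python3 -m handwheel '[[0.02,0,0,0,0,0],[0.04,0,0,0,0,0],[0.06,0,0,0,0,0],[0.06,0,0,0,0,0],[0.06,0,0,0,0,0]]'
python3 calc.py
```

```text
time: 18.65
tool_pos: [0.56, -0.0131, 0.0102]
ee_rot: [3.141, 0.007, 0.044]
wrist_force: [-8.7, -1.4, 5.8]
width: 0.0003
finger_force: 4.2
t 18.6 pos [ 0.56   -0.0131  0.0102] rpy [3.1413 0.0066 0.0442] F [-8.7 -1.4  5.8] w 0.0003
```

```bash
python3 -m handwheel '[[0.01,0,0,0,0,0],[0.01,0,0,0,0,0]]'
python3 -m handwheel '[[-0.07,0,0,0,0,0],[-0.07,0,-0.26,0,0,0],[-0.07,0,-0.26,0,0,0],[-0.26,0.46,-0.26,0,0,0],[-0.26,0.46,-0.26,0,0,0],[-0.26,0.46,-0.26,0,0,0],[-0.26,0.46,-0.26,0,0,0],[-0.26,0.46,0,0,0,0],[-0.26,0.46,0,0,0,0],[-0.26,0.46,0,0,0,0]]'
python3 -m handwheel '[[0.03,0,0,0,0,0],[0.06,0,0,0,0,0],[0.09,0,0,0,0,0],[0.12,0,0,0,0,0],[0.15,0,0,0,0,0],[0.17,0,0,0,0,0],[0.18,0,0,0,0,0],[0.18,0,0,0,0,0],[0.18,0,0,0,0,0]]'
python3 calc.py
```

```text
time: 18.82
tool_pos: [0.5599, -0.0131, 0.0102]
ee_rot: [3.141, 0.011, 0.044]
wrist_force: [-13.1, -0.9, 9.5]
width: 0.0006
finger_force: 6.7
time: 19.65
tool_pos: [0.5144, -0.1054, 0.0065]
ee_rot: [-3.139, 0.007, 0.044]
wrist_force: [-1.0, 0.6, -1.2]
width: 0.0008
finger_force: 0.0
time: 20.4
tool_pos: [0.5528, -0.1055, 0.0105]
ee_rot: [3.141, -0.0, 0.044]
wrist_force: [-3.7, -0.2, 1.4]
width: 0.0007
finger_force: 1.4
t 20.4 pos [ 0.5528 -0.1055  0.0105] rpy [ 3.1411 -0.      0.0441] F [-3.7 -0.2  1.4] w 0.0007
```

```bash
python3 -m handwheel '[[0.01,0,0,0,0,0],[0.02,0,0,0,0,0],[0.02,0,0,0,0,0]]'
python3 -m handwheel '[[0.01,0,0,0,0,0],[0.01,0,0,0,0,0]]'
python3 calc.py
```

```text
time: 20.65
tool_pos: [0.5526, -0.1055, 0.0105]
ee_rot: [3.142, 0.009, 0.044]
wrist_force: [-13.0, 0.0, 9.6]
width: 0.0003
finger_force: 6.6
time: 20.82
tool_pos: [0.5525, -0.1055, 0.0105]
ee_rot: [-3.141, 0.013, 0.044]
wrist_force: [-17.2, 0.7, 11.6]
width: 0.0003
finger_force: 9.0
t 20.8 pos [ 0.5525 -0.1055  0.0105] rpy [-3.1415  0.0134  0.0438] F [-17.2   0.7  11.6] w 0.0003
```

```bash
python3 -m handwheel '[[-0.07,0,0,0,0,0],[-0.07,0,-0.3,0,0,0],[-0.07,0,-0.3,0,0,0],[0.02,-0.92,-0.3,0,0,0],[0.02,-0.92,-0.3,0,0,0],[0.02,-0.92,-0.3,0,0,0],[0.02,-0.92,-0.3,0,0,0],[0.02,-0.92,-0.3,0,0,0],[0.02,-0.92,-0.3,0,0,0],[0.02,-0.92,-0.3,0,0,0]]'
python3 calc.py 0.5601 0.079 0.042 0.049
```

```text
time: 21.65
tool_pos: [0.5554, 0.0797, 0.0702]
ee_rot: [3.141, -0.002, 0.046]
wrist_force: [0.1, 0.9, 0.2]
width: 0.0003
finger_force: 0.0
t 21.6 pos [0.5554 0.0797 0.0702] rpy [ 3.141e+00 -1.800e-03  4.630e-02] F [0.1 0.9 0.2] w 0.0003
shift units [0.023 0.005 0.141]
wz -0.005
```

```bash
python3 -m handwheel '[[0.02,0,0.14,0,0,0],[0.02,0,0.14,0,0,0],[0.02,0,0.14,0,0,0],[0.02,0.05,0.14,0,0,0],[0.02,0.08,0.14,0,0,0],[0.02,0.1,0.14,0,0,0],[0.02,0.11,0.14,0,0,0],[0.02,0.11,0.14,0,0,0],[0.02,0.11,0.14,0,0,0]]'
python3 calc.py
```

```text
time: 22.4
tool_pos: [0.5604, 0.0567, 0.0432]
ee_rot: [3.141, -0.002, 0.044]
wrist_force: [-0.1, -0.3, 1.9]
width: 0.0004
finger_force: 0.6
t 22.4 pos [0.5604 0.0567 0.0432] rpy [ 3.1411e+00 -2.0000e-03  4.3600e-02] F [-0.1 -0.3  1.9] w 0.0004
```

```bash
python3 -m handwheel '[[0,0.01,0,0,0,0],[0,0.02,0,0,0,0],[0,0.02,0,0,0,0]]'
python3 -m handwheel '[[0,0.01,0,0,0,0],[0,0.01,0,0,0,0]]'
python3 calc.py
```

```text
time: 22.65
tool_pos: [0.5603, 0.0565, 0.0431]
ee_rot: [-3.135, -0.002, 0.045]
wrist_force: [0.8, 6.8, 4.0]
width: 0.0005
finger_force: 3.9
time: 22.82
tool_pos: [0.5604, 0.0554, 0.0431]
ee_rot: [-3.134, -0.002, 0.046]
wrist_force: [-0.5, 10.1, 3.5]
width: 0.0001
finger_force: 4.8
t 22.8 pos [0.5604 0.0554 0.0431] rpy [-3.1343e+00 -2.1000e-03  4.5700e-02] F [-0.5 10.1  3.5] w 0.0001
```

```bash
python3 -m handwheel '[[0,-0.1,0,0,0,0],[0,-0.15,0,0,0,0],[0,-0.19,0,0,0,0],[0,-0.21,0,0,0,0],[0,-0.23,0,0,0,0],[0,-0.24,0,0,0,0],[0,-0.24,0,0,0,0]]'
python3 -m handwheel '[[0,-0.01,0,0,0,0],[0,-0.02,0,0,0,0],[0,-0.02,0,0,0,0]]'
python3 calc.py
```

```text
time: 23.4
tool_pos: [0.5577, 0.0991, 0.042]
ee_rot: [3.141, 0.0, 0.044]
wrist_force: [1.4, -1.1, -0.2]
width: 0.0006
finger_force: 0.0
time: 23.65
tool_pos: [0.5577, 0.101, 0.0422]
ee_rot: [3.138, 0.0, 0.043]
wrist_force: [0.0, -4.3, 1.2]
width: 0.0006
finger_force: 1.9
t 23.6 pos [0.5577 0.101  0.0422] rpy [3.1377e+00 1.0000e-04 4.3300e-02] F [ 0.  -4.3  1.2] w 0.0006
```

```bash
python3 -m handwheel '[[0,0.1,0,0,0,0],[0,0.1,-0.5,0,0,0],[0,0.1,-0.5,0,0,0],[0,0.1,-0.5,0,0,0],[0,0.1,-0.5,0,0,0]]' -1
python3 - <<'E'
from h import *
im=snap("top")
for c in covers(im=im): print(c)
print("side");
for c in covers(n="side"): print(c)
print("bottle",ray("top",[[179,191]],.16),ray("top",[[190,203]],.05),"jar",ray("top",[[365,172]],.09))
E
python3 calc.py .4668 .3789 .16
```

```text
time: 24.07
tool_pos: [0.5621, 0.0835, 0.1489]
ee_rot: [-3.141, -0.012, 0.044]
wrist_force: [0.5, 0.7, 0.1]
width: 0.0305
finger_force: 0.0
(0.4184, -0.3572, 0.158, 0.06, 84.95)
(0.4659, 0.3796, 0.158, 0.058, 82.18)
(0.5545, -0.3687, 0.158, 0.061, -86.98)
(0.5725, -0.0554, 0.225, 0.206, -87.51)
(0.8355, 0.1524, 0.259, 0.156, -89.96)
side
(0.4174, -0.3487, 0.146, 0.059, 84.97)
(0.5531, -0.3699, 0.166, 0.06, -86.88)
(0.8414, -0.0132, 0.071, 0.065, -18.14)
(0.5832, 0.1402, 0.408, 0.245, -89.77)
(0.8401, 0.2368, 0.232, 0.156, 90.0)
(0.4643, 0.3788, 0.168, 0.061, 82.0)
bottle [[0.70894108 0.3460228  0.16      ]] [[0.69701008 0.35331939 0.05      ]] jar [[ 0.78259772 -0.11129425  0.09      ]]
t 24.2 pos [0.5589 0.0833 0.1428] rpy [-3.141e+00 -1.800e-03  4.390e-02] F [-0.2 -0.2 -0.2] w 0.0384
shift units [-0.395 -1.497 -0.086]
```

```bash
python3 -m handwheel '[[-0.2,-0.75,0,0,0,0],[-0.2,-0.75,0,0,0,0],[-0.2,-0.75,0,0,0,0],[-0.2,-0.75,0,0,0,0]]'
python3 -m handwheel '[[-0.2,-0.75,0,0,0,-0.88],[-0.2,-0.75,0,0,0,-0.88],[-0.2,-0.75,0,0,0,-0.88],[-0.2,-0.75,0,0,0,-0.88]]'
python3 -m handwheel '[[0,0,0,0,0,-0.88],[0,0,0,0,0,-0.88],[0,0,0,0,0,-0.88],[0,0,0,0,0,-0.88]]'
python3 -m handwheel '[[0,0,0,0,0,-0.88],[0,0,0,0,0,-0.88],[0,0,0,0,0,-0.88],[0,0,0,0,0,-0.88],[0,0,0,0,0,-0.88]]'
python3 calc.py .4655 .3794 0 1.433
```

```text
time: 24.5
tool_pos: [0.5091, 0.2335, 0.139]
ee_rot: [-3.142, 0.006, 0.045]
wrist_force: [-0.6, -0.3, -0.1]
width: 0.0652
finger_force: 0.0
time: 24.83
tool_pos: [0.4622, 0.3817, 0.1388]
ee_rot: [-3.141, 0.005, 0.513]
wrist_force: [0.5, 0.2, 1.0]
width: 0.0917
finger_force: 0.0
time: 25.17
tool_pos: [0.4635, 0.379, 0.1386]
ee_rot: [-3.139, 0.005, 0.972]
wrist_force: [-0.1, 0.0, 0.3]
width: 0.094
finger_force: 0.0
time: 25.58
tool_pos: [0.4639, 0.3786, 0.1389]
ee_rot: [-3.137, 0.003, 1.428]
wrist_force: [1.2, -0.1, -0.2]
width: 0.0939
finger_force: 0.0
t 25.6 pos [0.4639 0.3786 0.1389] rpy [-3.1373  0.0034  1.4278] F [ 1.2 -0.1 -0.2] w 0.0939
shift units [0.007 0.01  0.695]
wz -0.01
```

```bash
python3 -m handwheel '[[0.01,0.01,0.4,0,0,-0.01],[0.01,0.01,0.65,0,0,-0.01],[0.01,0.01,0.75,0,0,-0.01],[0.01,0.01,0.79,0,0,-0.01],[0.01,0.01,0.79,0,0,-0.01],[0.01,0.01,0.79,0,0,-0.01]]'
python3 calc.py .4655 .3794 -.024 1.433
```

```text
time: 26.08
tool_pos: [0.4649, 0.3793, -0.0194]
ee_rot: [-3.135, 0.005, 1.43]
wrist_force: [-0.7, 0.6, 0.4]
width: 0.0938
finger_force: 0.0
t 26.1 pos [ 0.4649  0.3793 -0.0194] rpy [-3.1355  0.0053  1.4301] F [-0.7  0.6  0.4] w 0.0938
shift units [0.001 0.003 0.023]
wz -0.006
```

```bash
python3 -m handwheel '[[0,0,0.025,0,0,0],[0,0,0.025,0,0,0],[0,0,0.025,0,0,0]]'
python3 -m handwheel '[[0,0,0,0,0,0],[0,0,0,0,0,0],[0,0,0,0,0,0],[0,0,0,0,0,0],[0,0,0,0,0,0],[0,0,0,0,0,0],[0,0,0,0,0,0],[0,0,0,0,0,0]]' 1
python3 -m handwheel '[[0,0,-0.1,0,0,0],[0,0,-0.2,0,0,0],[0,0,-0.3,0,0,0],[0,0,-0.4,0,0,0],[0,0,-0.5,0,0,0],[0,0,-0.6,0,0,0],[0,0,-0.65,0,0,0],[0,0,-0.65,0,0,0]]'
python3 calc.py
python3 - <<'E'
from h import *
s=snap("side"); cv2.imwrite("pics/s5.png",cv2.resize(s[60:260,140:390],(750,600),interpolation=cv2.INTER_CUBIC))
E
```

```text
time: 26.33
tool_pos: [0.4693, 0.3821, -0.0181]
ee_rot: [3.138, -0.003, 1.431]
wrist_force: [-0.8, 0.5, -0.2]
width: 0.094
finger_force: 0.0
time: 27.0
tool_pos: [0.4672, 0.3811, -0.0208]
ee_rot: [-3.141, 0.0, 1.432]
wrist_force: [-2.4, 0.7, 2.4]
width: 0.059
finger_force: 30.0
time: 27.67
tool_pos: [0.4694, 0.3819, 0.1121]
ee_rot: [3.137, -0.004, 1.431]
wrist_force: [1.1, 0.3, -0.2]
width: 0.059
finger_force: 30.0
t 27.7 pos [0.4694 0.3819 0.1121] rpy [ 3.1369 -0.0036  1.4314] F [ 1.1  0.3 -0.2] w 0.0590
```

View pics/s5.png

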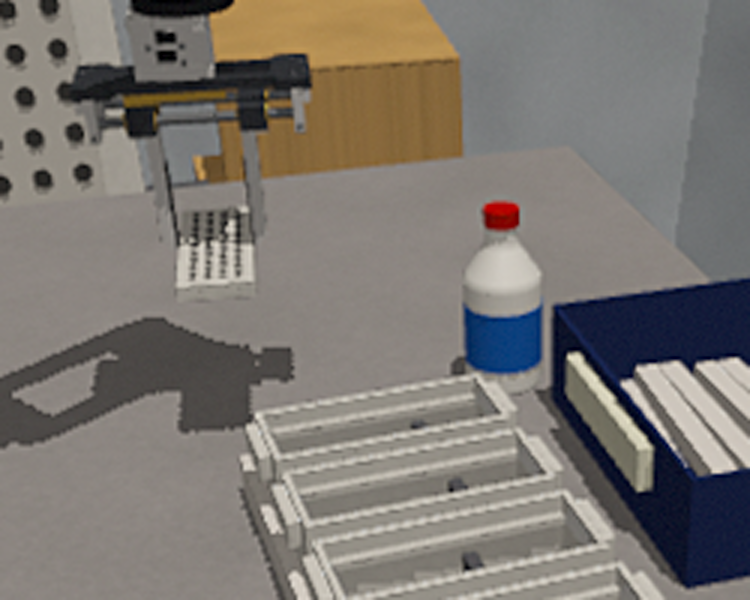

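```bash
python3 -m handwheel '[[0,0,0,0,0,0.88],[0,0,0,0,0,0.88],[0,0,0,0,0,0.88],[0,0,0,0,0,0.88]]'
python3 -m handwheel '[[0,0,0,0,0,0.88],[0,0,0,0,0,0.88],[0,0,0,0,0,0.88],[0,0,0,0,0,0.88]]'
python3 -m handwheel '[[0,0,0,0,0,0.88],[0,0,0,0,0,0.88],[0,0,0,0,0,0.88],[0,0,0,0,0,0.88],[0,0,0,0,0,0.88],[0,0,0,0,0,0.88]]'
python3 calc.py .5574 .1708 0.09 .049
```

```text
time: 28.05
tool_pos: [0.4666, 0.3802, 0.1063]
ee_rot: [-3.14, 0.004, 0.965]
wrist_force: [0.4, 0.6, -0.4]
width: 0.0585
finger_force: 30.0
time: 28.38
tool_pos: [0.4666, 0.3802, 0.1063]
ee_rot: [3.141, 0.004, 0.504]
wrist_force: [-0.5, -0.2, -1.0]
width: 0.0589
finger_force: 30.0
time: 28.88
tool_pos: [0.4668, 0.3804, 0.107]
ee_rot: [3.14, 0.003, 0.052]
wrist_force: [-0.1, -0.5, -1.0]
width: 0.059
finger_force: 30.0
t 28.9 pos [0.4668 0.3804 0.107 ] rpy [3.1397e+00 2.7000e-03 5.1600e-02] F [-0.1 -0.5 -1. ] w 0.0590
shift units [0.398 1.07  0.086]
wz 0.005
```

```bash
python3 -m handwheel '[[0.197,0.535,0,0,0,0],[0.197,0.535,0,0,0,0],[0.197,0.535,0,0,0,0],[0.197,0.535,0,0,0,0],[0.197,0.535,0,0,0,0]]'
python3 -m handwheel '[[0.197,0.535,0,0,0,0.005],[0.197,0.535,0,0,0,0.005],[0.197,0.535,0,0,0,0.005],[0.197,0.535,0,0,0,0.005],[0.197,0.535,0,0,0,0.005],[0.197,0.535,0,0,0,0.005],[0.197,0.535,0,0,0,0.005]]'
python3 calc.py .5566 .1708 0.069 .049
python3 - <<'E'
from h import *
s=snap("side"); cv2.imwrite("pics/s6.png",cv2.resize(s[90:270,200:350],(600,720)[:2],interpolation=cv2.INTER_CUBIC)[100:700])
E
```

```text
time: 29.3
tool_pos: [0.5125, 0.2746, 0.1083]
ee_rot: [3.141, 0.001, 0.048]
wrist_force: [-0.2, 0.1, -1.5]
width: 0.0593
finger_force: 30.0
time: 29.88
tool_pos: [0.5561, 0.173, 0.1089]
ee_rot: [-3.141, 0.001, 0.049]
wrist_force: [-0.2, 0.2, -1.2]
width: 0.0591
finger_force: 30.0
t 29.9 pos [0.5561 0.173  0.1089] rpy [-3.1409e+00  6.0000e-04  4.9400e-02] F [-0.2  0.2 -1.2] w 0.0591
shift units [0.002 0.011 0.2  ]
wz 0.001
```

View pics/s6.png

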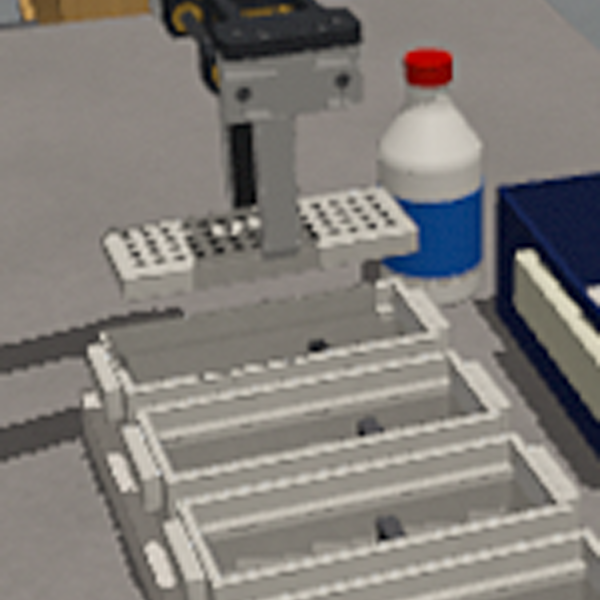

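```bash
python3 -m handwheel '[[0.003,0.01,0.1,0,0,0],[0.003,0.01,0.2,0,0,0],[0.003,0.01,0.22,0,0,0],[0.003,0.01,0.22,0,0,0],[0.003,0.01,0.22,0,0,0]]'
python3 calc.py .5566 .1708 0.0525 .049
python3 -m handwheel '[[0,0,0.01,0,0,0],[0,0,0.02,0,0,0],[0,0,0.03,0,0,0],[0,0,0.03,0,0,0]]'
python3 calc.py .5566 .1708 0.0525 .049
```

```text
time: 30.35
tool_pos: [0.5574, 0.17, 0.0655]
ee_rot: [-3.142, -0.0, 0.048]
wrist_force: [-0.6, -0.5, -0.7]
width: 0.0589
finger_force: 30.0
t 30.4 pos [0.5574 0.17   0.0655] rpy [-3.1415e+00 -1.0000e-04  4.8000e-02] F [-0.6 -0.5 -0.7] w 0.0589
shift units [-0.004 -0.004  0.065]
wz -0.002
time: 30.68
tool_pos: [0.5578, 0.1694, 0.0594]
ee_rot: [-3.141, -0.001, 0.047]
wrist_force: [-0.0, 1.0, -1.6]
width: 0.0592
finger_force: 30.0
t 30.7 pos [0.5578 0.1694 0.0594] rpy [-3.1411e+00 -8.0000e-04  4.6900e-02] F [-0.   1.  -1.6] w 0.0592
shift units [-0.006 -0.007  0.034]
wz -0.004
```

```bash
python3 -m handwheel '[[-0.006,-0.007,0,0,0,-0.004],[-0.006,-0.007,0.01,0,0,-0.004],[-0.006,-0.007,0.02,0,0,-0.004],[-0.006,-0.007,0.03,0,0,-0.004],[-0.006,-0.007,0.03,0,0,-0.004],[-0.006,-0.007,0.03,0,0,-0.004]]'
python3 calc.py .5566 .1708 0.0525 .049
python3 -m handwheel '[[0,0,0.01,0,0,0],[0,0,0.01,0,0,0]]'
python3 calc.py .5566 .1708 0.0525 .049
```

```text
time: 31.18
tool_pos: [0.5567, 0.1705, 0.0534]
ee_rot: [-3.142, -0.001, 0.049]
wrist_force: [1.0, 0.1, 0.7]
width: 0.0588
finger_force: 30.0
t 31.2 pos [0.5567 0.1705 0.0534] rpy [-3.1416e+00 -9.0000e-04  4.8700e-02] F [1.  0.1 0.7] w 0.0588
shift units [-0.001 -0.001  0.004]
wz -0.001
time: 31.35
tool_pos: [0.557, 0.1706, 0.0523]
ee_rot: [-3.141, -0.002, 0.049]
wrist_force: [0.4, 0.7, 3.1]
width: 0.059
finger_force: 30.0
t 31.4 pos [0.557  0.1706 0.0523] rpy [-3.1415e+00 -1.8000e-03  4.8700e-02] F [0.4 0.7 3.1] w 0.0590
shift units [-0.002 -0.001 -0.001]
wz -0.001
```

```bash
python3 -m handwheel '[[0,0,-0.005,0,0,0],[0,0,-0.005,0,0,0],[0,0,-0.005,0,0,0],[0,0,-0.005,0,0,0],[0,0,-0.15,0,0,0],[0,0,-0.15,0,0,0]]' -0.6
python3 -m handwheel '[[0.3,0,0,0,0,0],[0.3,0,0,0,0,0],[0.3,0,0,0,0,0],[0.3,0,0,0,0,0],[0.3,0,0,0,0,0],[0.3,0,0,0,0,0],[0.3,0,0,0,0,0],[0.3,0,0,0,0,0],[0.3,0,0,0,0,0]]' 1
python3 calc.py .6155 .1735 0.058 .049
python3 - <<'E'
from h import *
s=snap("side"); cv2.imwrite("pics/s7.png",cv2.resize(s[150:270,200:350],(750,600),interpolation=cv2.INTER_CUBIC))
E
```

```text
time: 31.85
tool_pos: [0.5587, 0.171, 0.0852]
ee_rot: [-3.141, -0.007, 0.049]
wrist_force: [0.9, 1.5, 1.4]
width: 0.0753
finger_force: 0.0
time: 32.6
tool_pos: [0.6159, 0.1736, 0.0816]
ee_rot: [3.142, -0.0, 0.049]
wrist_force: [-0.6, -0.0, -0.7]
width: 0.0188
finger_force: 0.0
t 32.6 pos [0.6159 0.1736 0.0816] rpy [ 3.1416e+00 -5.0000e-04  4.9100e-02] F [-0.6 -0.  -0.7] w 0.0188
shift units [-0.002  0.     0.118]
wz 0.0
```

View pics/s7.png

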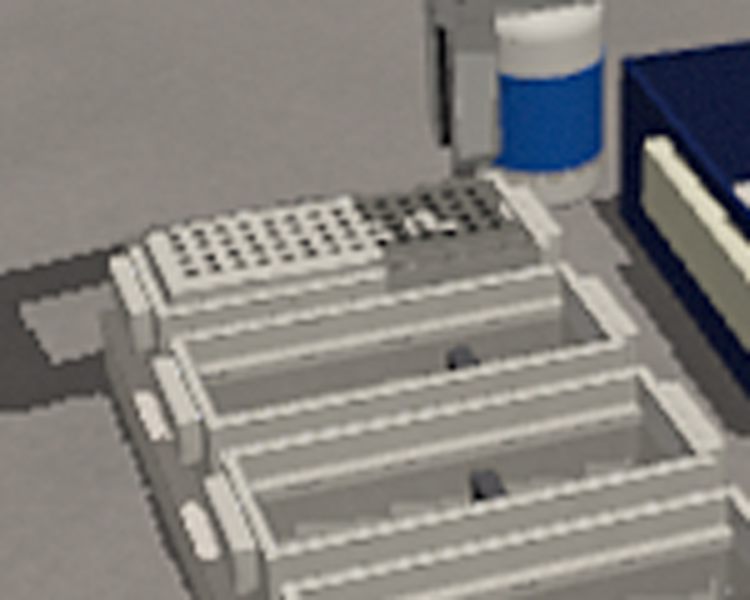

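```bash
python3 -m handwheel '[[0,0,0.1,0,0,0],[0,0,0.12,0,0,0],[0,0,0.13,0,0,0],[0,0,0.14,0,0,0],[0,0,0.15,0,0,0],[0,0,0.16,0,0,0],[0,0,0.17,0,0,0],[0,0,0.18,0,0,0],[0,0,0.18,0,0,0]]'
python3 -m handwheel '[[0,0,0.01,0,0,0],[0,0,0.01,0,0,0]]'
python3 calc.py
```

```text
time: 33.4
tool_pos: [0.6174, 0.1737, 0.0502]
ee_rot: [-3.141, -0.004, 0.049]
wrist_force: [-4.9, 0.2, 13.7]
width: 0.0009
finger_force: 7.1
time: 33.57
tool_pos: [0.6175, 0.1737, 0.0502]
ee_rot: [-3.141, -0.005, 0.049]
wrist_force: [-8.8, -1.5, 19.6]
width: 0.0002
finger_force: 9.9
t 33.6 pos [0.6175 0.1737 0.0502] rpy [-3.1411 -0.0054  0.0489] F [-8.8 -1.5 19.6] w 0.0002
```

```bash
python3 -m handwheel '[[0,0,-0.16,0,0,0],[0,0,-0.16,0,0,0],[-0.6,0,-0.16,0,0,0],[-0.6,0,-0.16,0,0,0],[-0.6,0,-0.16,0,0,0],[-0.6,0,-0.16,0,0,0],[-0.6,0,-0.1,0,0,0],[-0.6,0,-0.06,0,0,0],[-0.6,0,-0.06,0,0,0]]'
python3 calc.py .4957 .1677 0.05 .049
python3 -m handwheel '[[0,0,0.01,0,0,0],[0,0,0.02,0,0,0],[0,0,0.03,0,0,0],[0,0,0.04,0,0,0],[0,0,0.05,0,0,0],[0,0,0.06,0,0,0],[0,0,0.06,0,0,0],[0,0,0.065,0,0,0],[0,0,0.065,0,0,0]]'
python3 calc.py
```

```text
time: 34.32
tool_pos: [0.4969, 0.1675, 0.0533]
ee_rot: [3.141, 0.001, 0.048]
wrist_force: [0.6, -0.2, -0.2]
width: 0.0007
finger_force: 0.0
t 34.3 pos [0.4969 0.1675 0.0533] rpy [3.1413e+00 1.1000e-03 4.8400e-02] F [ 0.6 -0.2 -0.2] w 0.0007
shift units [-0.006 -0.001  0.016]
wz -0.001
time: 35.07
tool_pos: [0.4979, 0.1677, 0.0497]
ee_rot: [-3.141, -0.004, 0.049]
wrist_force: [-12.0, -3.9, 30.4]
width: 0.0007
finger_force: 15.0
t 35.1 pos [0.4979 0.1677 0.0497] rpy [-3.1415 -0.0042  0.0488] F [-12.   -3.9  30.4] w 0.0007
```

```bash
python3 -m handwheel '[[0,0,-0.2,0,0,0],[0,0,-0.2,0,0,0],[0.6,0,-0.2,0,0,0],[0.6,0,-0.2,0,0,0],[0.6,0,-0.2,0,0,0],[0.6,0,-0.2,0,0,0],[0.6,0,-0.1,0,0,0],[0.6,0,-0.05,0,0,0],[0.6,0,-0.04,0,0,0],[0.6,0,-0.03,0,0,0]]'
python3 -m handwheel '[[0,0,0,0,0,0],[0,0,0.005,0,0,0],[0,0,0.005,0,0,0]]'
python3 calc.py
python3 -m handwheel '[[0,0,-0.5,0,0,0],[0,0,-0.5,0,0,0],[0,0,-0.5,0,0,0],[0,0,-0.5,0,0,0],[0,0,-0.5,0,0,0]]' -1
python3 - <<'E'
from h import *
for n in("top","side"):
    print(n)
    for c in covers(n=n): print(c)
E
python3 calc.py .4184 -.357 .12 1.48
```

```text
time: 35.9
tool_pos: [0.6167, 0.1732, 0.0499]
ee_rot: [3.141, -0.002, 0.049]
wrist_force: [-3.7, -0.8, 13.5]
width: 0.0002
finger_force: 6.3
time: 36.15
tool_pos: [0.6167, 0.1733, 0.05]
ee_rot: [3.141, -0.003, 0.049]
wrist_force: [-1.5, -1.2, 8.6]
width: 0.0006
finger_force: 4.1
t 36.1 pos [0.6167 0.1733 0.05  ] rpy [ 3.1412e+00 -3.1000e-03  4.8800e-02] F [-1.5 -1.2  8.6] w 0.0006
time: 36.57
tool_pos: [0.6165, 0.1736, 0.1486]
ee_rot: [-3.141, -0.003, 0.049]
wrist_force: [-0.1, -0.9, -0.3]
width: 0.0301
finger_force: 0.0
top
(0.4185, -0.3572, 0.158, 0.06, 84.81)
(0.5545, -0.3687, 0.158, 0.061, -87.02)
(0.5687, 0.0064, 0.351, 0.207, -87.01)
(0.8355, 0.1524, 0.259, 0.156, -89.96)
side
(0.4174, -0.3486, 0.146, 0.059, 84.94)
(0.5531, -0.3699, 0.166, 0.06, -86.9)
(0.8414, -0.0132, 0.071, 0.065, -18.14)
(0.5835, 0.1402, 0.41, 0.246, 89.72)
(0.8401, 0.2368, 0.232, 0.156, 90.0)
t 36.7 pos [0.6148 0.1732 0.1449] rpy [3.141  0.0037 0.0488] F [-1.1  0.8 -0.9] w 0.0384
shift units [-1.11  2.6   0.13]
wz -2.733
```

```bash
python3 -m handwheel '[[-0.37,0.867,0,0,0,0],[-0.37,0.867,0,0,0,0],[-0.37,0.867,0,0,0,0],[-0.37,0.867,0,0,0,0],[-0.37,0.867,0,0,0,0]]'
python3 -m handwheel '[[-0.37,0.867,0,0,0,0],[-0.37,0.867,0,0,0,0],[-0.37,0.867,0,0,0,0],[-0.37,0.867,0,0,0,0],[-0.37,0.867,0,0,0,0]]'
python3 -m handwheel '[[-0.37,0.867,0,0,0,-0.91],[-0.37,0.867,0,0,0,-0.91],[-0.37,0.867,0,0,0,-0.91],[-0.37,0.867,0,0,0,-0.91],[-0.37,0.867,0,0,0,-0.91]]'
python3 -m handwheel '[[0,0,0,0,0,-0.91],[0,0,0,0,0,-0.91],[0,0,0,0,0,-0.91],[0,0,0,0,0,-0.91]]'
python3 -m handwheel '[[0,0,0,0,0,-0.91],[0,0,0,0,0,-0.91],[0,0,0,0,0,-0.91],[0,0,0,0,0,-0.91],[0,0,0,0,0,-0.91],[0,0,0,0,0,-0.91]]'
python3 calc.py .4185 -.3572 -.019 1.482
python3 - <<'E'
from h import *
for n in("top","side"):
    print(n,[c for c in covers(n=n) if c[1]<-.2])
E
```

```text
time: 37.08
tool_pos: [0.5475, -0.0067, 0.1441]
ee_rot: [3.141, 0.006, 0.046]
wrist_force: [0.7, 0.4, 0.2]
width: 0.0714
finger_force: 0.0
time: 37.5
tool_pos: [0.482, -0.1831, 0.1442]
ee_rot: [-3.141, 0.005, 0.045]
wrist_force: [1.1, 0.5, -0.1]
width: 0.0938
finger_force: 0.0
time: 37.92
tool_pos: [0.4177, -0.3574, 0.1441]
ee_rot: [-3.137, 0.001, 0.529]
wrist_force: [0.3, -0.8, 0.8]
width: 0.0941
finger_force: 0.0
time: 38.25
tool_pos: [0.4183, -0.3561, 0.1438]
ee_rot: [-3.136, -0.001, 1.007]
wrist_force: [0.4, 0.0, -0.2]
width: 0.094
finger_force: 0.0
time: 38.75
tool_pos: [0.419, -0.356, 0.1448]
ee_rot: [-3.138, -0.003, 1.475]
wrist_force: [0.7, -0.1, -1.3]
width: 0.0941
finger_force: 0.0
t 38.8 pos [ 0.419  -0.356   0.1448] rpy [-3.1384e+00 -2.7000e-03  1.4755e+00] F [ 0.7 -0.1 -1.3] w 0.0941
shift units [-0.008  0.001  0.819]
wz -0.012
top [(0.4175, -0.3669, 0.107, 0.06, 84.53), (0.5546, -0.3687, 0.158, 0.061, -87.05)]
side [(0.4053, -0.3475, 0.147, 0.107, 84.21), (0.6765, -0.4092, 0.089, 0.075, -76.75), (0.5529, -0.3601, 0.188, 0.081, -85.64), (0.462, -0.2455, 0.09, 0.056, -23.65), (0.7181, -0.2901, 0.128, 0.05, 88.98)]
```

Cover still in place. Descend and grip (tip ~8–9 mm above bench).

```bash
python3 -m handwheel '[[-0.007,0,0.4,0,0,-0.012],[-0.007,0,0.65,0,0,-0.012],[-0.007,0,0.78,0,0,-0.012],[-0.007,0,0.83,0,0,-0.012],[-0.007,0,0.84,0,0,-0.012],[-0.007,0,0.845,0,0,-0.012],[-0.007,0,0.845,0,0,-0.012],[-0.007,0,0.845,0,0,-0.012]]'
python3 calc.py .4185 -.3572 -.0225 1.482
```

```text
time: 39.52
tool_pos: [0.4217, -0.3605, -0.0182]
ee_rot: [3.137, 0.004, 1.484]
wrist_force: [-0.3, 0.0, 0.4]
width: 0.0942
finger_force: 0.0
t 39.5 pos [ 0.4217 -0.3605 -0.0182] rpy [3.1369 0.0042 1.4841] F [-0.3  0.   0.4] w 0.0942
shift units [ 0.015 -0.018  0.021]
wz 0.004
```

```bash
python3 -m handwheel '[[0,0,0,0,0,0],[0,0,0,0,0,0],[0,0,0,0,0,0],[0,0,0,0,0,0],[0,0,0,0,0,0],[0,0,0,0,0,0],[0,0,0,0,0,0],[0,0,0,0,0,0]]' 1
python3 calc.py .4185 -.3572 -.0225 1.482
```

```text
time: 40.18
tool_pos: [0.4192, -0.3585, -0.0215]
ee_rot: [-3.141, 0.0, 1.484]
wrist_force: [-2.7, 0.8, 4.2]
width: 0.0589
finger_force: 30.0
t 40.2 pos [ 0.4192 -0.3585 -0.0215] rpy [-3.1405e+00  2.0000e-04  1.4844e+00] F [-2.7  0.8  4.2] w 0.0589
shift units [ 0.006 -0.004  0.005]
wz 0.005
```

```bash
python3 -m handwheel '[[0,0,-0.1,0,0,0],[0,0,-0.2,0,0,0],[0,0,-0.3,0,0,0],[0,0,-0.4,0,0,0],[0,0,-0.5,0,0,0],[0,0,-0.6,0,0,0],[0,0,-0.65,0,0,0],[0,0,-0.65,0,0,0]]'
python3 -m handwheel '[[0,0,0,0,0,0.914],[0,0,0,0,0,0.914],[0,0,0,0,0,0.914],[0,0,0,0,0,0.914]]'
python3 -m handwheel '[[0,0,0,0,0,0.914],[0,0,0,0,0,0.914],[0,0,0,0,0,0.914],[0,0,0,0,0,0.914]]'
python3 -m handwheel '[[0,0,0,0,0,0.914],[0,0,0,0,0,0.914],[0,0,0,0,0,0.914],[0,0,0,0,0,0.914],[0,0,0,0,0,0.914],[0,0,0,0,0,0.914]]'
python3 calc.py .5589 .0788 0.065 .049
```

```text
time: 40.85
tool_pos: [0.4213, -0.3596, 0.1108]
ee_rot: [3.137, 0.003, 1.485]
wrist_force: [-0.3, 0.0, -0.8]
width: 0.0589
finger_force: 30.0
time: 41.18
tool_pos: [0.4192, -0.3575, 0.1058]
ee_rot: [-3.139, -0.001, 1.0]
wrist_force: [-0.4, 0.4, -1.2]
width: 0.0593
finger_force: 30.0
time: 41.52
tool_pos: [0.4192, -0.3575, 0.1058]
ee_rot: [-3.138, 0.0, 0.522]
wrist_force: [0.1, -0.7, -1.3]
width: 0.0591
finger_force: 30.0
time: 42.02
tool_pos: [0.4192, -0.3577, 0.1064]
ee_rot: [-3.139, 0.002, 0.052]
wrist_force: [0.1, 0.3, -1.2]
width: 0.0592
finger_force: 30.0
t 42.0 pos [ 0.4192 -0.3577  0.1064] rpy [-3.1395e+00  1.5000e-03  5.1500e-02] F [ 0.1  0.3 -1.2] w 0.0592
shift units [ 0.81  -2.143  0.21 ]
wz 0.005
```

```bash
python3 -m handwheel '[[0.271,-0.714,0,0,0,0],[0.271,-0.714,0,0,0,0],[0.271,-0.714,0,0,0,0],[0.271,-0.714,0,0,0,0]]'
python3 -m handwheel '[[0.271,-0.714,0,0,0,0],[0.271,-0.714,0,0,0,0],[0.271,-0.714,0,0,0,0],[0.271,-0.714,0,0,0,0]]'
python3 -m handwheel '[[0.271,-0.714,0,0,0,0.005],[0.271,-0.714,0,0,0,0.005],[0.271,-0.714,0,0,0,0.005],[0.271,-0.714,0,0,0,0.005],[0.271,-0.714,0,0,0,0.005],[0.271,-0.714,0,0,0,0.005],[0.271,-0.714,0,0,0,0.005],[0.271,-0.714,0,0,0,0.005]]'
python3 calc.py .5597 .0788 0.065 .049
```

```text
time: 42.35
tool_pos: [0.4672, -0.2098, 0.1074]
ee_rot: [-3.139, 0.0, 0.053]
wrist_force: [0.8, 0.1, -1.2]
width: 0.0592
finger_force: 30.0
time: 42.68
tool_pos: [0.5143, -0.0641, 0.1075]
ee_rot: [-3.14, 0.0, 0.054]
wrist_force: [0.1, -0.7, -1.3]
width: 0.0596
finger_force: 30.0
time: 43.35
tool_pos: [0.5608, 0.0761, 0.1078]
ee_rot: [3.141, 0.001, 0.045]
wrist_force: [-0.1, -0.1, -1.4]
width: 0.059
finger_force: 30.0
t 43.4 pos [0.5608 0.0761 0.1078] rpy [3.141e+00 8.000e-04 4.540e-02] F [-0.1 -0.1 -1.4] w 0.0590
shift units [-0.005 -0.014  0.214]
wz -0.007
```

```bash
python3 -m handwheel '[[-0.005,-0.014,0.1,0,0,-0.007],[-0.005,-0.014,0.2,0,0,-0.007],[-0.005,-0.014,0.21,0,0,-0.007],[-0.005,-0.014,0.21,0,0,-0.007],[-0.005,-0.014,0.21,0,0,-0.007],[-0.005,-0.014,0.21,0,0,-0.007]]'
python3 calc.py .5597 .0788 0.053 .049
```

```text
time: 43.85
tool_pos: [0.5612, 0.0796, 0.0678]
ee_rot: [3.141, -0.003, 0.049]
wrist_force: [-0.1, 1.0, -1.3]
width: 0.0592
finger_force: 30.0
t 43.9 pos [0.5612 0.0796 0.0678] rpy [ 3.1414e+00 -2.8000e-03  4.9000e-02] F [-0.1  1.  -1.3] w 0.0592
shift units [-0.008  0.004  0.074]
wz -0.0
```

```bash
python3 -m handwheel '[[-0.007,0.004,0.01,0,0,0],[-0.007,0.004,0.02,0,0,0],[-0.007,0.004,0.03,0,0,0],[-0.007,0.004,0.04,0,0,0],[-0.007,0.004,0.05,0,0,0],[-0.007,0.004,0.06,0,0,0],[-0.007,0.004,0.06,0,0,0],[-0.007,0.004,0.06,0,0,0]]'
python3 calc.py .5597 .0788 0.053 .049
```

```text
time: 44.52
tool_pos: [0.5586, 0.0794, 0.0538]
ee_rot: [3.141, 0.001, 0.05]
wrist_force: [0.0, 0.4, -1.8]
width: 0.0596
finger_force: 30.0
t 44.5 pos [0.5586 0.0794 0.0538] rpy [3.1415e+00 6.0000e-04 4.9900e-02] F [ 0.   0.4 -1.8] w 0.0596
shift units [0.006 0.003 0.004]
wz 0.002
```

```bash
python3 -m handwheel '[[0.004,0.002,0.01,0,0,0],[0.004,0.002,0.01,0,0,0],[0.004,0.002,0.01,0,0,0]]'
python3 calc.py .5597 .0788 0.053 .049
```

```text
time: 44.77
tool_pos: [0.5593, 0.0792, 0.0522]
ee_rot: [-3.141, 0.001, 0.05]
wrist_force: [-2.1, 0.6, 0.3]
width: 0.0592
finger_force: 30.0
t 44.8 pos [0.5593 0.0792 0.0522] rpy [-3.1412e+00  5.0000e-04  5.0100e-02] F [-2.1  0.6  0.3] w 0.0592
shift units [ 0.002  0.002 -0.004]
wz 0.002
```

```bash
python3 -m handwheel '[[0,0,-0.003,0,0,0],[0,0,-0.003,0,0,0],[0,0,-0.003,0,0,0],[0,0,-0.003,0,0,0],[0,0,-0.15,0,0,0],[0,0,-0.15,0,0,0]]' -0.6
python3 -m handwheel '[[0.3,0,0,0,0,0],[0.3,0,0,0,0,0],[0.3,0,0,0,0,0],[0.3,0,0,0,0,0],[0.3,0,0,0,0,0],[0.3,0,0,0,0,0],[0.3,0,0,0,0,0],[0.3,0,0,0,0,0],[0.3,0,0,0,0,0],[0.3,0,0,0,0,0]]' 1
python3 calc.py .62 .0817 0.058 .049
python3 - <<'E'
from h import *
s=snap("side"); cv2.imwrite("pics/s8.png",cv2.resize(s[150:270,200:350],(750,600),interpolation=cv2.INTER_CUBIC))
E
```

```text
time: 45.27
tool_pos: [0.5626, 0.079, 0.0868]
ee_rot: [3.141, -0.008, 0.05]
wrist_force: [0.4, -0.6, 1.4]
width: 0.0752
finger_force: 0.0
time: 46.1
tool_pos: [0.6193, 0.082, 0.0824]
ee_rot: [3.142, -0.0, 0.05]
wrist_force: [0.1, -0.4, 0.6]
width: 0.0122
finger_force: 0.0
t 46.1 pos [0.6193 0.082  0.0824] rpy [ 3.1415e+00 -3.0000e-04  4.9900e-02] F [ 0.1 -0.4  0.6] w 0.0122
shift units [0.003 0.002 0.122]
wz 0.002
```

View pics/s8.png

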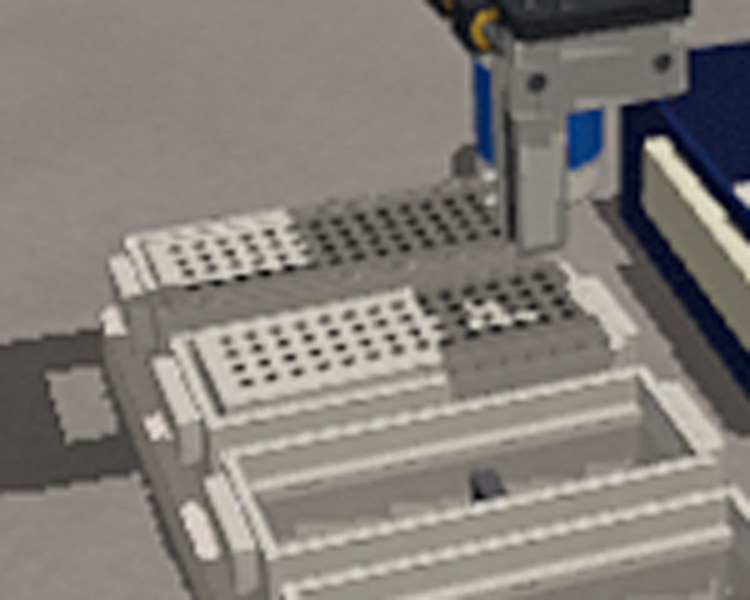

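Box 1 is flush; the second cover lies in box 2's mouth (about (205–600, 270–405) in the crop), slightly proud. Press both ends.

```bash
python3 -m handwheel '[[0,0,0.1,0,0,0],[0,0,0.12,0,0,0],[0,0,0.13,0,0,0],[0,0,0.14,0,0,0],[0,0,0.15,0,0,0],[0,0,0.16,0,0,0],[0,0,0.17,0,0,0],[0,0,0.18,0,0,0],[0,0,0.19,0,0,0],[0,0,0.19,0,0,0]]'
python3 calc.py
python3 -m handwheel '[[0,0,-0.16,0,0,0],[0,0,-0.16,0,0,0],[-0.6,0,-0.16,0,0,0],[-0.6,0,-0.16,0,0,0],[-0.6,0,-0.16,0,0,0],[-0.6,0,-0.16,0,0,0],[-0.6,0,-0.1,0,0,0],[-0.6,0,-0.06,0,0,0],[-0.6,0,-0.06,0,0,0]]'
python3 -m handwheel '[[0,0,0.01,0,0,0],[0,0,0.02,0,0,0],[0,0,0.03,0,0,0],[0,0,0.04,0,0,0],[0,0,0.05,0,0,0],[0,0,0.06,0,0,0],[0,0,0.06,0,0,0]]'
python3 calc.py
python3 -m handwheel '[[0,0,-0.2,0,0,0],[0,0,-0.2,0,0,0],[0.6,0,-0.2,0,0,0],[0.6,0,-0.2,0,0,0],[0.6,0,-0.2,0,0,0],[0.6,0,-0.2,0,0,0],[0.6,0,-0.1,0,0,0],[0.6,0,-0.05,0,0,0],[0.6,0,-0.03,0,0,0],[0.6,0,-0.02,0,0,0]]'
python3 -m handwheel '[[0,0,0,0,0,0],[0,0,0.005,0,0,0],[0,0,0.005,0,0,0]]'
python3 calc.py
```

```text
time: 46.98
tool_pos: [0.6206, 0.082, 0.05]
ee_rot: [3.141, -0.004, 0.05]
wrist_force: [-6.9, -0.0, 19.0]
width: 0.0008
finger_force: 8.9
t 47.0 pos [0.6206 0.082  0.05  ] rpy [ 3.1413 -0.0043  0.05  ] F [-6.9 -0.  19. ] w 0.0008
time: 47.73
tool_pos: [0.4994, 0.0759, 0.0538]
ee_rot: [3.142, 0.003, 0.05]
wrist_force: [-0.6, -0.1, 0.4]
width: 0.0
finger_force: 0.0
time: 48.32
tool_pos: [0.501, 0.0759, 0.0498]
ee_rot: [3.141, -0.003, 0.05]
wrist_force: [-9.2, -0.9, 23.3]
width: 0.0006
finger_force: 11.2
t 48.3 pos [0.501  0.0759 0.0498] rpy [ 3.1411 -0.0034  0.0499] F [-9.2 -0.9 23.3] w 0.0006
time: 49.15
tool_pos: [0.619, 0.0819, 0.0499]
ee_rot: [3.141, -0.0, 0.05]
wrist_force: [-4.6, -0.5, 13.1]
width: 0.0001
finger_force: 6.4
time: 49.4
tool_pos: [0.6191, 0.0819, 0.05]
ee_rot: [3.141, -0.002, 0.05]
wrist_force: [-3.3, -0.8, 8.5]
width: 0.0005
finger_force: 4.0
t 49.4 pos [0.6191 0.0819 0.05  ] rpy [ 3.1412e+00 -1.6000e-03  5.0000e-02] F [-3.3 -0.8  8.5] w 0.0005
```

Both ends are flush. Lift well clear and check once more.

```bash
python3 -m handwheel '[[0,0,-0.7,0,0,0],[0,0,-0.7,0,0,0],[0,0,-0.7,0,0,0],[0,0,-0.7,0,0,0],[0,0,-0.7,0,0,0]]'
python3 -m handwheel '[[-0.9,0,0,0,0,0],[-0.9,0,0,0,0,0],[-0.9,0,0,0,0,0],[-0.9,0,0,0,0,0],[-0.9,0,0,0,0,0],[-0.9,0,0,0,0,0],[-0.9,0,0,0,0,0],[-0.9,0,0,0,0,0]]'
python3 - <<'E'
from h import *
s=snap("side"); t=snap("top")
a=cv2.resize(s[170:330,200:400],(750,600),interpolation=cv2.INTER_CUBIC); cv2.imwrite("pics/s9.png",a)
print([c for c in covers(im=t)])
g=t.mean(2)
for x in (324,359): print(x,g[214:300,x-3:x+4].mean(1).astype(int))
E
```

```text
time: 49.82
tool_pos: [0.6219, 0.0821, 0.1946]
ee_rot: [3.141, -0.013, 0.05]
wrist_force: [0.1, -0.1, 0.3]
width: 0.0003
finger_force: 0.0
time: 50.48
tool_pos: [0.4399, 0.073, 0.1861]
ee_rot: [3.142, 0.001, 0.05]
wrist_force: [-0.2, 0.1, 0.4]
width: 0.0008
finger_force: 0.0
[(0.5546, -0.3686, 0.158, 0.06, -87.02), (0.5669, 0.0337, 0.405, 0.206, -87.2), (0.8356, 0.1524, 0.259, 0.156, -89.96)]
324 [118 119 129 155 174 178 175 168 151 117  97 102 111 130 157 175 179 180
 176 161 128  92  79  77  78  78  76  76  77  77  77  77  76  76  72  73
  74  74  63  52  53  64  75  78  76  78  78  76  76  75  77  76  76  78
  76  75  66  54  39  34  34  33  35  34  35  34  34  34  40  70 104 117
 123 143 159 167 177 176 156 116  89  90  93  92  89  88]
359 [117 128 154 175 178 172 163 146 113  96 103 120 139 161 176 180 181 180
 180 179 180 180 175 153 113  83  77  77  77  78  78  77  79  78  78  76
  76  75  71  72  77  74  63  54  64  75  78  77  78  78  77  78  77  77
  78  76  77  76  77  74  65  49  36  35  35  36  32  40  68 105 119 125
 149 168 174 178 177 160 127 105 111 114 116 116 116 117]
```

View pics/s9.png

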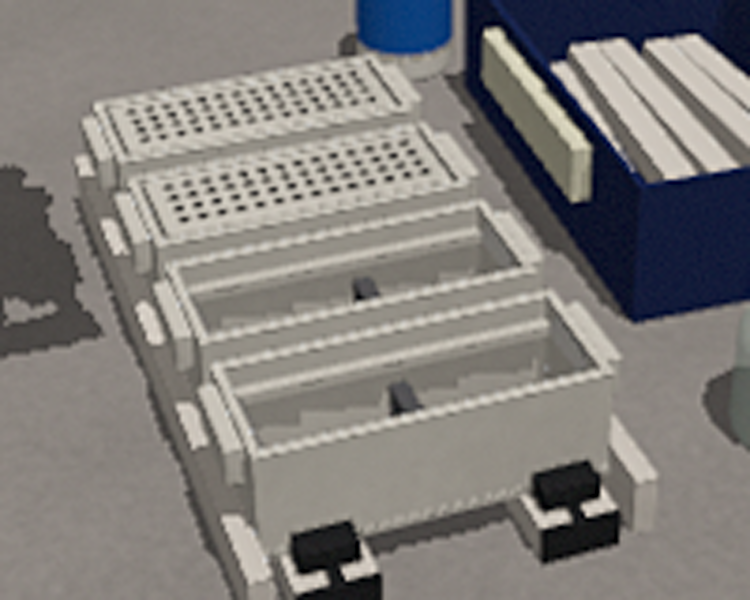

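```bash
python3 -c "
from bench import robot
print(robot.close_job())"
```

```text
the job is handed in; nothing more can be done
None
```

I handed the job in at about 50 s: all four shutters were pushed shut together and then drawn open, the two whose shutters ran fully open (the two nearest the bottle) have covers pressed flush, the two that bound (at about 40 mm and 28 mm) are left uncovered at their stops, the spare cover is on the bench, and the judged result was not shown to me.

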